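Feed a tip box past the self-closing gate

TASK

The pipette tip box waits in the feed lane in front of a self-closing gate. Press the gate's lever towards the lane with one fingertip to hold the gate open, and meanwhile push the box along the lane with the other fingertip, past the open gate and on until it is fully home against the end stop; the box must not shove the gate open itself. Only push, never lift, tip or carry the box; at the end let the gate swing shut behind it and leave the beaker, bottle, vial and timer where they stand.

Things in the scene. Friction and masses are not known exactly. Their poses are not given: they have to be found in the camera images.
- chute: Fixed feed lane: grey base plate 324 x 184 x 6 mm with two low aluminium rails, all slippery (friction about 0.2). Origin: on the worktop under mid-lane, level with the hinge pin. x along the lane in feed direction, away from the robot; y left; z up. Floor at z = 6 mm. Inner rail faces at y = -63.5 and 63.5 mm, rails 6 mm thick, tops at z = 22 mm, x = -150 to 164 mm.
- stop_face (a point): Middle of the end stop's face, at x = 164 mm in the lane's frame; the stop is an aluminium bar across the lane, top at z = 40 mm. The box is home when its front wall touches this face (box origin then at x = 122 mm in the lane's frame).
- tip_box: Pipette tip box, blue base, clear shut lid, 90 mm along the lane, 122 across, 71 high, 0.13 to 0.25 kg. Origin: centre of the underside; x towards the end stop. Stands on the lane floor between the rails, about 2.5 mm play a side. Its solid front and rear walls lie 42 mm from the origin (a small clasp may project more); push the rear wall below 46 mm height.
- gate (a joint): Angle of gate and lever (one rigid part): 0 = shut, 0.785 rad = gate and lever parallel to the lane (open), end of travel 0.9; grows anticlockwise from above. A spring shuts it (0.04 N m shut, 0.08 N m open). From 0.6 rad on the box passes freely; the box's left front corner meets the shut gate when its front is at about x = 18 mm in the lane's frame.
- gate_hinge (a point): Point on the gate's upright hinge pin, at mid-height of the gate: x = 0, y = 84, z = 43 mm in the lane's frame, left of the lane. The pin is 16 mm across (its foot 20 mm) and reaches up to z = 65 mm.
- gate_end (a point): Middle of the gate plate's free end, 63 mm from the pin's axis; the plate reaches 66 mm, is 5 mm thick, z = 26 to 60 mm in the lane's frame (swings above the rail). Shut, it points forward and into the lane at 45 degrees, its end 47 mm ahead of the pin at y = 37 mm; open, it lies along x beside the lane.
- lever_end (a point): Middle of the round free end of the lever: a bar on the pin's robot side, 6 mm thick, z = 28 to 58 mm in the lane's frame, reaching 144 mm from the pin, mid-plane 6 mm left of the pin's axis. Shut, it sticks out left and back towards the robot at 45 degrees. Press it right until parallel to the lane (outer face then at y = 93 mm in the lane's frame): gate open.
- beaker: Glass beaker 62 mm across, 81 mm high, a bystander; origin at the centre of its underside. It stands near the furniture to keep clear of: left, a computer tower 0.41 m high (world x 0.34 to 0.82, right side at y = 0.48 m); behind the lane, a monitor (from world x = 0.7 m); right, a printer 0.25 m high (left side at world y = -0.09 m).
- bottle_b: Small bottle with blue cap, 56 mm across, 99 mm high, a bystander; origin at the centre of its underside.
- vial: Small vial with black cap, 27 mm across, 60 mm high, a bystander; origin at the centre of its underside.
- timer: Flat laboratory timer, 62 x 66 x 18 mm, a bystander; origin at the centre of its underside.
Mind the look-alikes: they are no part of the job. Of the things that look like the tip_box, the larger one is meant.

How it is judged:
By the outcome, as a careful person would: the job done as asked, in the order asked, and still so for the second after the job is handed in, with the robot touching nothing.
It also fails if it takes over 42 s, if anything falls off the work surface, if the arm or the gripper's body presses on something with over 40 N, if the wrist force passes 120 N, or if a joint passes its speed limit or range.

ROBOT

A 6-joint arm with a two-finger parallel gripper is mounted at the origin on a cart in front of the work surface, level with it; the furniture and walls round the work are solid. World frame = base frame: x ahead of the robot, y to its left, z up, the work surface at z = 0. Lengths are in m, angles in rad, forces in N, time in s.
With the tool pointing down it reaches from about 0.375 to 0.975 m from the base axis. Payload 3.8 kg.
Tool frame: the origin (TCP) lies between the finger pads; the fingertips stand 17 mm ahead of it and the grasp point (between the pads) lies 2 mm behind it; y points along the fingers, z is the direction in which the jaws open and shut, and the axes are right-handed (so a half turn about y gives the same grasp; the last joint's range is limited). The gripper opens to 85 mm and grips with 20 to 120 N. Pads are 22 mm wide; open, the fingers measure 114 mm over their backs; the gripper's body (76 mm by 85 mm) begins 54 mm behind the grasp point. The pads swing forward as they close: fully open they stand 13 mm farther back than shut.
Start: joints at [1.3, 0.264, 1.604, -0, 1.274, -0.037], TCP at [0.156, 0.657, 0.248] pointing down, gripper open.
Joint ranges: [-2.63, 2.63], [-0.94, 2.18], [0.31, 2.57], [-1.31, 4.45], [0, 2.66], [-2.55, 2.55]. Speed limits (rad/s): [2.57, 2.57, 3.14, 3.14, 3.14, 3.14].

INTERFACE

Orientations are given as a rotation vector (axis times angle).
In Python, from workcell import bot, eyes, nets gives the robot as it stands. The module is installed in compiled form; this text tells all that it offers.
- The arm moves only by the tool jog_arm, never from a script. Its arguments are lists of equal length, an entry for each row: "turn": the turn, a rotation vector about the tool's x, y, z in rad, a list of three; "slide": the shift along the tool's x, y, z in mm, a list of three; "grip": the opening in per cent of the stroke, from 0 (shut) to 100 (fully open). A call has 1 to 5 rows; each row shifts and turns the commanded pose from where the row before left it, along the tool's axes as they then stand; what a row does not reach is not made up. A row lasts 1/10 s, in which the tool goes at most 50 mm and 8.59 degrees, less where a joint would pass 70% of its speed; a pose out of reach is approached as far as the arm can. A call with a gripper value outside its range is refused whole. The fingers move at their own pace and stop on an object; "newtons" is the grip in N (left out, the last holds). Time passes only in rows, so rows that do not move let the fingers close. It gives the time, the measured TCP pose, the force and the opening at its end, in the units of the state.
- bot.read_state(): the state, without advancing time (a new reading comes with each control period).
- eyes.read_camera(name): name is "scene" or "top"; returns a dict with "img" (420x560x3 uint8, red, green, blue), "depth" (420x560 float32, m along the optical axis (not along the pixel's ray), 0 where there is no reading), "intrinsics" (3x3 intrinsics, pixels), "position" and "rotation" of the camera in the world. Camera axes: x right, y down, z forward; pixel columns grow to the right and rows downward; lengths in m; the calibration is good to about 2 mm. A picture is of the moment at which its call begins.
- bot.finish_job(): hands the job in, once; it reports no verdict.
Trained networks look in a picture, given as the dict that the camera call returned (one of the last four; its "shot" number tells which), for a name from the list of things; names that differ only in an ending like _2 or _b are one class to them, and where a whole thing is asked for, a point or a joint stands for the part that bears it (a point fixed in the world has none). Each returns a list of dicts, best first, with "conf" (0 to 1); they miss things now and then, are a little off and sometimes report something else, mostly with a low value. They report only what shows in the picture. A call takes as long as a camera call. They do not tell look-alikes from the thing itself.
- nets.search_frame(thing, picture): "xyz" ([x, y, z] in m, in the coordinates of the camera as it stood for that picture, good to about 4 mm: the middle of the surface that is visible of it).
The state is a dict: "time": time; "q": joint angles; "joint_vel": joint speeds; "joint_torque": joint torques, N m; "tool_pos": TCP position; "tcp_rot": TCP orientation; "wrist_force": force on the tool from outside, world axes, zero at the start; "torque": the same for the moment, N m; "width": opening from 0.0 (shut) to 1.0 (fully open).
Only numpy, scipy, OpenCV 4.12 (cv2) and the standard library are available. Lean on these libraries where they do the work, as an engineer would, in place of code of your own. Each camera call takes 0.05 s, during which the arm holds its last target.

## Working session

There is one attempt and no reset: what is moved stays moved. The work goes in short steps, Python scripts to look and compute and a tool call to move; the robot and the scene stay as the last step left them, time stands still between calls to the robot, and variables do not carry over. Pictures are saved under pics/ and viewed, and the job is handed in when it is done.

Besides the shell and the picture viewer there is one more tool, called after "Request:" as name(argument=value, ...), one argument or row to a line, values as JSON. jog_arm: Moves the arm, as the interface text tells. Its arguments: {"type":"object","properties":{"turn":{"type":"array"},"slide":{"type":"array"},"grip":{"type":"array"},"newtons":{"type":"number"}},"required":["turn","slide","grip"]}

```bash
mkdir -p pics
cat > h.py <<'E'
import numpy as np, cv2
from workcell import bot, eyes, nets
def shot(name,fn):
    p=eyes.read_camera(name); cv2.imwrite('pics/'+fn,p['img'][:,:,::-1]); return p
def R(p):
    r=np.array(p['rotation'],float)
    return r if r.shape==(3,3) else cv2.Rodrigues(r)[0]
def w(p,x): return R(p)@np.array(x)+np.array(p['position'])
def px(p,u,v,d=None):
    K=np.array(p['intrinsics']); d=d or p['depth'][v,u]
    return w(p,[(u-K[0,2])*d/K[0,0],(v-K[1,2])*d/K[1,1],d])
def proj(p,X):
    c=R(p).T@(np.array(X)-np.array(p['position'])); K=np.array(p['intrinsics']); u=K@c; return u[:2]/u[2]
E
python3 - <<'E'
from h import *
np.set_printoptions(precision=4,suppress=True)
print(bot.read_state())
for n in ['scene','top']:
    p=shot(n,n+'0.png'); print(n,p['position'],R(p).tolist(),p['intrinsics'])
    for t in ['chute','tip_box','gate','gate_hinge','gate_end','lever_end','stop_face','beaker','bottle_b','vial','timer']:
        try: print(t,[(w(p,d['xyz']),round(d['conf'],2),proj(p,w(p,d['xyz'])).round()) for d in nets.search_frame(t,p)])
        except Exception as e: print(t,e)
E
```

```text
{'time': 0.0, 'q': array([ 1.3001,  0.2648,  1.6054, -0.    ,  1.2737, -0.0369]), 'joint_vel': array([-0.0014,  0.001 ,  0.0019, -0.001 ,  0.0008, -0.0019]), 'joint_torque': array([  0.0003, -51.5125, -36.7302,   0.0001,   0.0132,  -0.    ]), 'tool_pos': array([0.1562, 0.656 , 0.2469]), 'tcp_rot': array([-1.5652,  0.1839, -0.1833]), 'wrist_force': array([-0.7519, -0.2209,  0.2291]), 'torque': array([-0.0246, -0.037 ,  0.0003]), 'width': 0.9986607993844705}
scene [-0.0235 -0.1665  0.5694] [[0.49712063440397347, -0.5303325902203201, 0.6867447987425876], [-0.8676188726475175, -0.29431712345502076, 0.40076791621462526], [-0.010419533369686818, -0.7950627488389631, -0.6064376791831044]] [[399.8035   0.     277.2818]
 [  0.     399.8035 206.9762]
 [  0.       0.       1.    ]]
chute [(array([0.5214, 0.1272, 0.0054]), 0.76, array([288., 242.])), (array([0.3393, 0.3536, 0.0166]), 0.32, array([144., 254.]))]
tip_box [(array([ 0.8344, -0.0125,  0.0421]), 0.64, array([400., 174.])), (array([0.4659, 0.1315, 0.079 ]), 0.6, array([272., 230.]))]
gate [(array([0.5174, 0.2767, 0.0512]), 0.66, array(
[... 1437 characters left out ...]
gate_hinge [(array([0.5605, 0.1496, 0.0146]), 0.61, array([287., 218.]))]
gate_end [(array([0.5288, 0.2492, 0.0593]), 0.47, array([248., 229.]))]
lever_end [(array([0.5321, 0.2544, 0.0601]), 0.78, array([246., 228.]))]
stop_face [(array([0.5634, 0.1451, 0.0125]), 0.68, array([289., 217.])), (array([0.5286, 0.252 , 0.0586]), 0.66, array([247., 229.]))]
beaker [(array([0.5993, 0.4076, 0.0263]), 0.73, array([188., 201.])), (array([0.5605, 0.1477, 0.0114]), 0.17, array([288., 218.]))]
bottle_b [(array([ 0.5392, -0.0367,  0.0967]), 0.63, array([364., 227.]))]
vial [(array([ 0.6185, -0.049 ,  0.0538]), 0.51, array([365., 197.]))]
timer [(array([0.3504, 0.3623, 0.0242]), 0.65, array([203., 298.]))]
```

View pics/scene0.png

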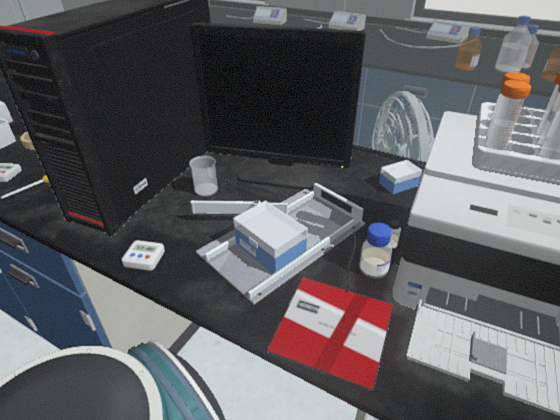

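View pics/top0.png

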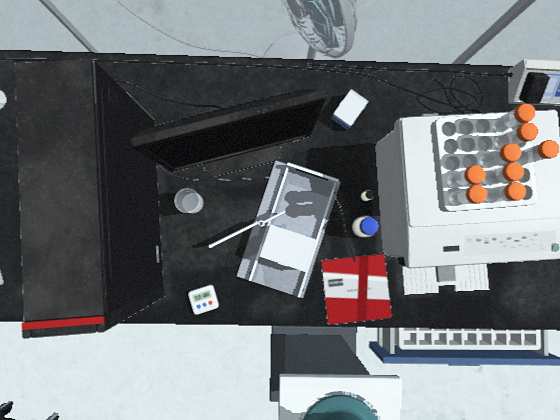

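The tip box is at about (285,247) in the top view, the hinge at about (263,222) and the lever end at about (211,246). The beaker is at (188,201). The lane is yawed clockwise. I'll zoom in and fit the lane pose next.

Run:
```python
import cv2
i=cv2.imread('pics/top0.png')[150:310,190:350]
cv2.imwrite('pics/topz.png',cv2.resize(i,None,fx=3.7,fy=3.7,interpolation=cv2.INTER_CUBIC))
i=cv2.imread('pics/scene0.png')[160:310,180:380]
cv2.imwrite('pics/scz.png',cv2.resize(i,None,fx=4,fy=4,interpolation=cv2.INTER_CUBIC))
```

```text
(no output)
```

View pics/topz.png

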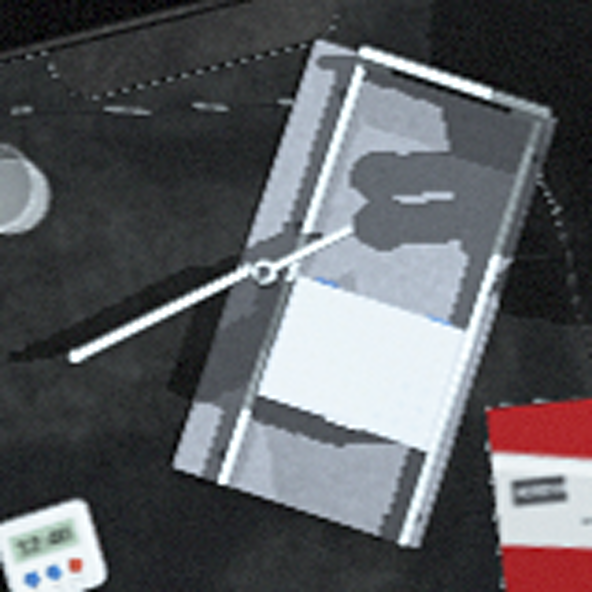

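View pics/scz.png

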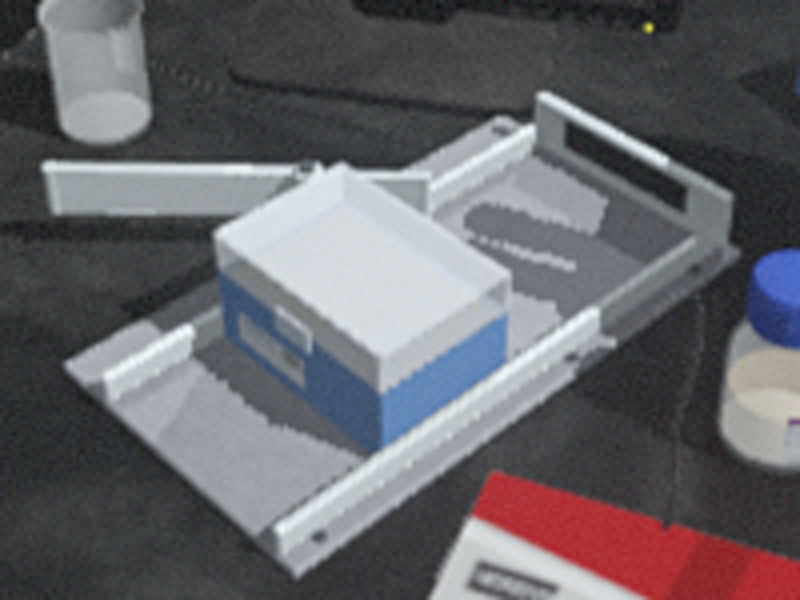

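```bash
cat > fit.py <<'E'
from h import *
from scipy.optimize import least_squares
np.set_printoptions(precision=4,suppress=True)
p=eyes.read_camera('top')
s=bot.read_state(); print(s['time'])
z=lambda a,b:np.array([190+(a+.5)/3.7-.5,150+(b+.5)/3.7-.5])
F=[((265,271),(0,84,65)),((222,478),(-150,66.5,22)),((408,540),(-150,-66.5,22)),((75,357),(-95.5,188,58)),((352,232),(45.5,38.5,60)),((360,70),(162,66.5,22))]
def lane(t,X):
    c,s_=np.cos(t[2]),np.sin(t[2]); X=np.array(X)/1000
    return np.array([t[0]+c*X[0]-s_*X[1],t[1]+s_*X[0]+c*X[1],X[2]])
def f(t): return np.concatenate([proj(p,lane(t,X))-z(*a) for a,X in F])
r=least_squares(f,[.56,.15,-.3],loss='soft_l1'); print(r.x,r.fun.reshape(-1,2) )
t=r.x
inv=lambda W:(np.array([[np.cos(t[2]),np.sin(t[2])],[-np.sin(t[2]),np.cos(t[2])]])@(np.array(W[:2])-t[:2])*1000)
# lid corners on z=.077 plane
def ray(u,zz):
    K=np.array(p['intrinsics']);d=R(p)@np.array([(u[0]-K[0,2])/K[0,0],(u[1]-K[1,2])/K[1,1],1]);o=np.array(p['position'])
    return o+d*(zz-o[2])/d[2]
for a in [(297,277),(470,328),(428,450),(258,395)]: print('box corner lane',inv(ray(z(*a),.077)))
# depth points
for a in [(265,271),(160,318),(360,350),(300,460),(450,75),(340,140)]:
    u=z(*a).round().astype(int);W=px(p,u[0],u[1]);print('depth',W,inv(W))
for n in ['top']:
  for k in ['beaker','bottle_b','vial','timer','tip_box']:
    for d in nets.search_frame(k,p)[:1]: print(k,w(p,d['xyz']),inv(w(p,d['xyz'])))
E
python3 fit.py
```

```text
1.25
[ 0.5218  0.1349 -0.2932] [[ 0.1817 -0.0784]
 [ 0.4677  1.7152]
 [-0.9004  0.8477]
 [ 0.2698  0.131 ]
 [-0.5587 -1.0293]
 [ 0.3186 -1.7073]]
box corner lane [ 2.2527 62.4049]
box corner lane [  5.659  -58.5454]
box corner lane [-80.3548 -56.4887]
box corner lane [-80.5395  62.7056]
depth [0.5455 0.2164 0.0673] [-0.8598 84.8247]
depth [0.5112 0.2909 0.0037] [-55.1679 146.2114]
depth [0.4946 0.1506 0.0755] [-30.5307   7.1252]
depth [0.4141 0.1883 0.0103] [-118.5164   19.9309]
depth [ 0.6929  0.0868 -0.001 ] [177.6971   3.3058]
depth [0.6443 0.1641 0.0052] [108.8477  63.2956]
beaker [0.5988 0.4042 0.0274] [ -4.0813 280.0161]
bottle_b [ 0.5374 -0.0361  0.0979] [  64.3549 -159.2431]
vial [0.535  0.2516 0.0612] [-21.0168 115.4627]
timer [0.3467 0.3643 0.0221] [-233.9265  168.9234]
tip_box [0.4869 0.1506 0.0777] [-37.8881   4.9397]
```

```bash
cat > ov.py <<'E'
from h import *
import sys
t=[.5218,.1349,-.2932]
if len(sys.argv)>1: t=[float(a) for a in sys.argv[1:4]]
def lane(X):
    c,s_=np.cos(t[2]),np.sin(t[2]); X=np.array(X)/1000
    return np.array([t[0]+c*X[0]-s_*X[1],t[1]+s_*X[0]+c*X[1],X[2]])
S=[]
for y in(63.5,69.5,-63.5,-69.5): S.append([(-150,y,22),(164,y,22)])
for y in(63.5,-63.5): S.append([(-150,y,6),(164,y,6)])
S.append([(164,-63.5,40),(164,63.5,40)])
S.append([(0,84,65),(0,84,0)])
S.append([(-95.5,188,58),(4,88,58)]); S.append([(0,84,60),(46.7,37.3,60)])
bx=float(sys.argv[4]) if len(sys.argv)>4 else -38
b=[(bx-45,-61),(bx-45,61),(bx+45,61),(bx+45,-61)]
for h in(77,): S+= [[(*b[i],h),(*b[(i+1)%4],h)] for i in range(4)]
ims=[]
for n,(x0,x1,y0,y1,k) in {'top':(190,350,150,310,4),'scene':(180,380,160,310,4)}.items():
    p=eyes.read_camera(n)
    im=cv2.resize(p['img'][y0:y1,x0:x1,::-1],None,fx=k,fy=k,interpolation=cv2.INTER_CUBIC)
    for a,c in S:
        A,B=[tuple(int(round(q)) for q in ((proj(p,lane(v))-[x0,y0]+.5)*k-.5)) for v in(a,c)]
        cv2.line(im,A,B,(0,0,255),1)
    cv2.imwrite('pics/ov_%s_%s.png'%(n,sys.argv[5] if len(sys.argv)>5 else 'a'),im if n=='scene' else im[:600])
E
python3 ov.py
```

```text
(no output)
```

View pics/ov_top_a.png

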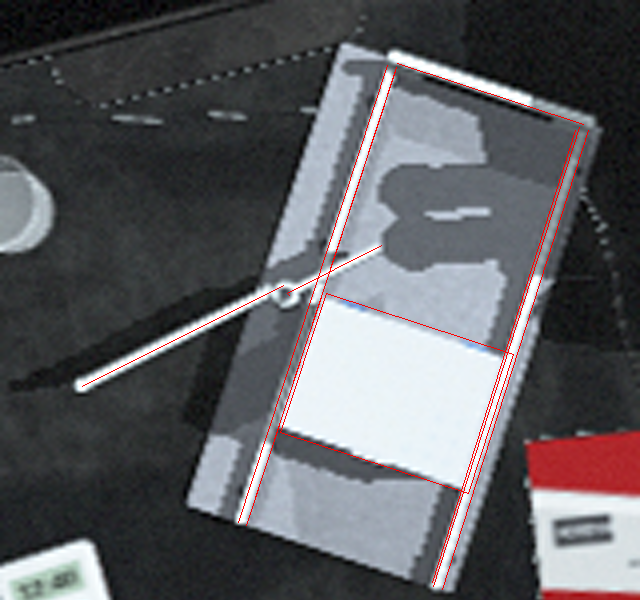

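View pics/ov_scene_a.png

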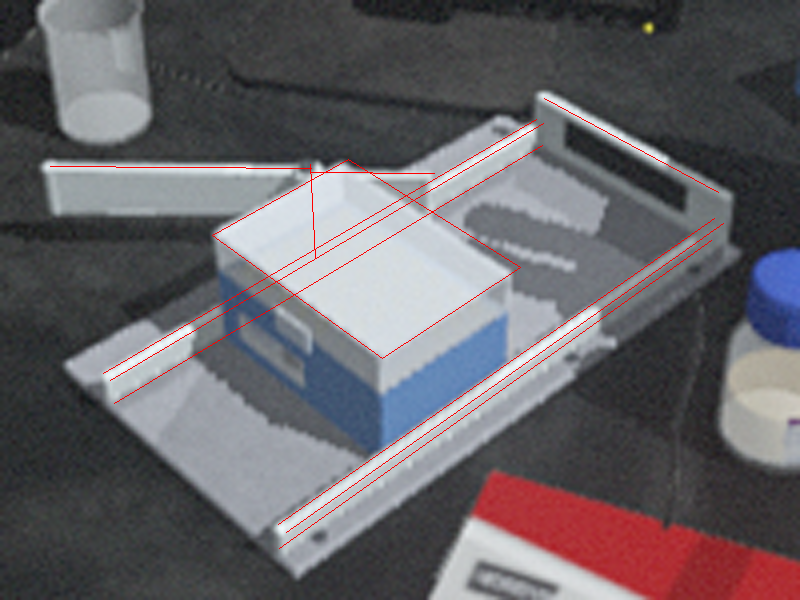

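The lane model overlays both views to within about 2 mm: origin (0.522, 0.135), yaw -0.293, box rear wall at lane x of about -80. There is a clasp at mid rear wall, so I'll tilt the tool so that the tip leads. Next I need a planner helper that works out the moves.

```bash
cat > plan.py <<'E'
from h import *
from scipy.spatial.transform import Rotation as Ro
np.set_printoptions(precision=3,suppress=True)
t=[.5218,.1349,-.2932]
Rl=Ro.from_euler('z',t[2])
SGN=1
def target(cx,cy,a,tilt,z):
    """lane mm of TCP, a deg jaw yaw (0: z_tool along lane +y, CCW+), tilt deg tip-forward about jaw axis, z mm world of TCP"""
    yaw=t[2]+np.radians(a)
    f=np.array([np.cos(yaw),np.sin(yaw),0]); j=np.array([-np.sin(yaw),np.cos(yaw),0])*SGN
    T=np.radians(tilt); ap=np.array([0,0,-1])*np.cos(T)+f*np.sin(T)
    M=np.column_stack([np.cross(ap,j),ap,j])
    c=Rl.apply([cx/1000,cy/1000,0]); return np.array([t[0]+c[0],t[1]+c[1],z/1000]),Ro.from_matrix(M)
def cur(p=None):
    s=bot.read_state(); return np.array(s['tool_pos']),Ro.from_rotvec(s['tcp_rot']),s
def rows(cp,cR,tp,tR,n):
    """n rows straight: print turn (const) and slides in tool frame (shift before turn)"""
    rv=(cR.inv()*tR).as_rotvec(); out=[]
    st=(tp-cp)*1000/n
    for i in range(n):
        Ri=cR*Ro.from_rotvec(rv*i/n); out.append(Ri.inv().apply(st))
    print('n',n,'deg/row',np.degrees(np.linalg.norm(rv))/n,'mm/row',np.linalg.norm(st)); print(' turn',[(rv/n).round(4).tolist()]*1,'\n slide',[o.round(1).tolist() for o in out])
def lanexy(P):
    v=Rl.inv().apply(np.array(P)-[t[0],t[1],0])*1000; return v
def show():
    p,r,s=cur(); M=r.as_matrix(); v=lanexy(p)
    j=Rl.inv().apply(M[:,2]); ap=Rl.inv().apply(M[:,1])
    print('t %.2f lane'%s['time'],v,'jaw(lane)',j,'a',np.degrees(np.arctan2(-j[0],j[1])),'appr',ap,'F',s['wrist_force'],'w',s['width'],'q',s['q'])
E
python3 - <<'E'
from plan import *
show(); p,r,s=cur(); print(r.as_matrix())
E
```

```text
t 1.60 lane [-500.618  393.847  248.255] jaw(lane) [-0.059  0.998 -0.   ] a 3.4039456975796374 appr [-0. -0. -1.] F [-0.639  0.57  -0.391] w 1.0006614827082008 q [ 1.3    0.264  1.604  0.     1.274 -0.037]
[[ 0.973 -0.     0.232]
 [-0.232 -0.     0.973]
 [-0.    -1.    -0.   ]]
```

Run:
```python
from plan import *
p,r,s=cur()
v=np.array([.21,.42,.22]); _,rv=target(0,0,-10,0,0)
rows(p,r,v,rv,5)
tp,tR=target(-80,151,-30,10,150)
rows(v,rv,tp,tR,8); print(tp)
```

```text
n 5 deg/row 2.6807891647715514 mm/row 48.853219275662994
 turn [[0.0, 0.0468, -0.0]] 
 slide [[21.4, 5.7, -43.6], [23.4, 5.7, -42.5], [25.4, 5.7, -41.4], [27.3, 5.7, -40.1], [29.1, 5.7, -38.8]]
n 8 deg/row 2.792238203088727 mm/row 38.820214835848866
 turn [[-0.0038, 0.0435, -0.0216]] 
 slide [[37.7, 8.8, 2.6], [37.4, 9.5, 4.3], [36.9, 10.3, 5.9], [36.4, 11.1, 7.6], [35.8, 11.8, 9.2], [35.1, 12.6, 10.8], [34.3, 13.3, 12.3], [33.5, 14.0, 13.9]]
[0.489 0.303 0.15 ]
```

Request:
jog_arm(
  turn=[
    [0,0.047,0],
    [0,0.047,0],
    [0,0.047,0],
    [0,0.047,0],
    [0,0.047,0],
  ],
  slide=[
    [21,6,-43],
    [23,6,-42],
    [25,6,-41],
    [27,6,-40],
    [29,6,-39],
  ],
  grip=[100,100,100,100,100],
)

```text
time: 2.1
tool_pos: [0.2089, 0.4201, 0.2181]
tcp_rot: [-1.539, 0.368, -0.369]
wrist_force: [0.3, 0.0, 0.3]
width: 0.999
```

Request:
jog_arm(
  turn=[
    [0,0,0],
  ],
  slide=[
    [0,0,0],
  ],
  grip=[100],
)

```text
time: 2.2
tool_pos: [0.2081, 0.4154, 0.2158]
tcp_rot: [-1.546, 0.371, -0.37]
wrist_force: [-0.6, 0.2, 0.6]
width: 1.0
```

Run:
```python
from plan import *
show()
p,r,s=cur(); print(p)
tp,tR=target(-80,151,-30,10,150)
rows(p,r,tp,tR,10)
```

```text
t 2.20 lane [-381.38   177.858  215.77 ] jaw(lane) [ 0.178  0.984 -0.007] a -10.27425054525575 appr [-0.    -0.007 -1.   ] F [-0.623  0.174  0.556] w 1.0003968652420576 q [ 1.054 -0.114  2.07  -0.001  1.192 -0.044]
[0.208 0.415 0.216]
n 10 deg/row 2.203941550773099 mm/row 30.96397420999056
 turn [[-0.0024, 0.0344, -0.0171]] 
 slide [[30.1, 6.6, 2.8], [29.9, 7.1, 3.8], [29.6, 7.6, 4.9], [29.3, 8.1, 5.9], [28.9, 8.6, 6.9], [28.5, 9.0, 7.9], [28.1, 9.5, 8.9], [27.6, 10.0, 9.9], [27.1, 10.4, 10.9], [26.5, 10.8, 11.8]]
```

Request:
jog_arm(
  turn=[
    [-0.0024,0.0344,-0.0171],
    [-0.0024,0.0344,-0.0171],
    [-0.0024,0.0344,-0.0171],
    [-0.0024,0.0344,-0.0171],
    [-0.0024,0.0344,-0.0171],
  ],
  slide=[
    [30,6.6,2.8],
    [30,7,4],
    [29.5,7.5,5],
    [29,8,6],
    [29,8.5,7],
  ],
  grip=[100,100,100,100,100],
)

```text
time: 2.7
tool_pos: [0.3507, 0.367, 0.1859]
tcp_rot: [-1.541, 0.439, -0.569]
wrist_force: [0.5, -0.7, 0.2]
width: 1.001
```

Request:
jog_arm(
  turn=[
    [-0.0024,0.0344,-0.0171],
    [-0.0024,0.0344,-0.0171],
    [-0.0024,0.0344,-0.0171],
    [-0.0024,0.0344,-0.0171],
    [-0.0024,0.0344,-0.0171],
  ],
  slide=[
    [28.5,9,8],
    [28,9.5,9],
    [27.5,10,10],
    [27,10.5,11],
    [26.5,11,12],
  ],
  grip=[100,100,100,100,100],
)

```text
time: 3.2
tool_pos: [0.4917, 0.3119, 0.1524]
tcp_rot: [-1.535, 0.51, -0.771]
wrist_force: [0.2, 0.4, 0.8]
width: 0.998
```

Request:
jog_arm(
  turn=[
    [0,0,0],
  ],
  slide=[
    [0,0,0],
  ],
  grip=[100],
)

```text
time: 3.3
tool_pos: [0.4927, 0.311, 0.1517]
tcp_rot: [-1.536, 0.511, -0.772]
wrist_force: [-2.3, -0.0, -0.8]
width: 1.0
```

```bash
cat > look.py <<'E'
from plan import *
import sys
show()
ps=shot('scene','s_%s.png'%sys.argv[1]); pt=shot('top','t_%s.png'%sys.argv[1])
a=cv2.resize(ps['img'][100:310,140:400,::-1],None,fx=2.3,fy=2.3,interpolation=cv2.INTER_CUBIC)
b=cv2.resize(pt['img'][130:310,170:350,::-1],None,fx=2.2,fy=2.2,interpolation=cv2.INTER_CUBIC)
cv2.imwrite('pics/ls_%s.png'%sys.argv[1],a); cv2.imwrite('pics/lt_%s.png'%sys.argv[1],b)
E
python3 look.py b
```

```text
t 3.30 lane [-78.784 160.201 151.703] jaw(lane) [0.499 0.867 0.006] a -29.92160654096581 appr [ 0.152 -0.081 -0.985] F [-2.347 -0.042 -0.844] w 1.0000182645347007 q [ 0.617  0.157  1.929 -0.198  1.035 -0.039]
```

View pics/ls_b.png

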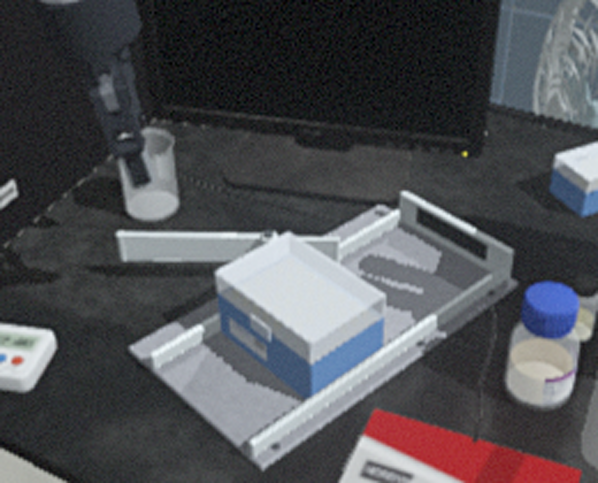

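View pics/lt_b.png

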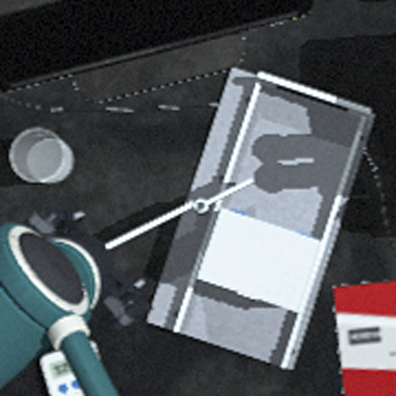

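Run:
```python
from plan import *
ps=cv2.imread('pics/s_b.png'); 
p,r,s=cur(); M=r.as_matrix()
pic=eyes.read_camera('scene'); pt=eyes.read_camera('top')
k=6;x0,y0,x1,y1=150,100,240,200
im=cv2.resize(pic['img'][y0:y1,x0:x1,::-1],None,fx=k,fy=k,interpolation=cv2.INTER_CUBIC)
def mk(im,pic,X,c):
    q=(proj(pic,X)-[x0,y0]+.5)*k-.5; cv2.circle(im,tuple(int(v) for v in q),3,c,-1); 
for sg,c in((1,(0,0,255)),(-1,(0,255,255))):
    for h in(0,4,17):
        for jj in (42.5,57):
            for xx in (-11,11): mk(im,pic,p+M@np.array([xx,h,sg*jj])/1000,c if h else (0,255,0))
cv2.imwrite('pics/tipz.png',im)
k=5;x0,y0,x1,y1=170,200,250,290
im=cv2.resize(pt['img'][y0:y1,x0:x1,::-1],None,fx=k,fy=k,interpolation=cv2.INTER_CUBIC)
for sg,c in((1,(0,0,255)),(-1,(0,255,255))):
    for h in(4,17):
        for jj in (42.5,57):
            for xx in (-11,11): mk(im,pt,p+M@np.array([xx,h,sg*jj])/1000,c)
cv2.imwrite('pics/tipt.png',im)
```

```text
(no output)
```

View pics/tipz.png

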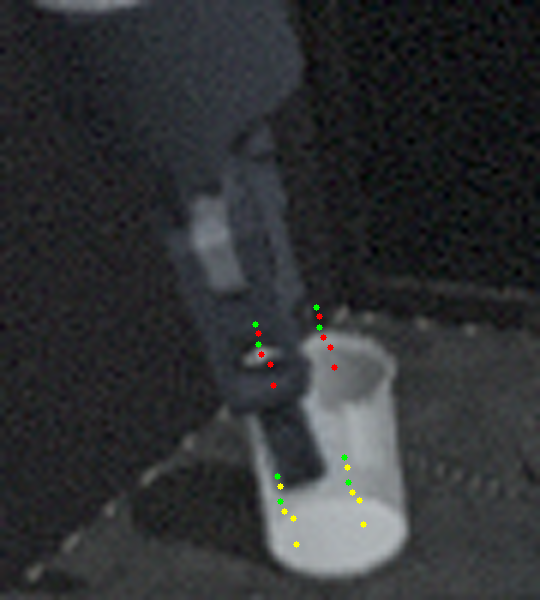

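View pics/tipt.png

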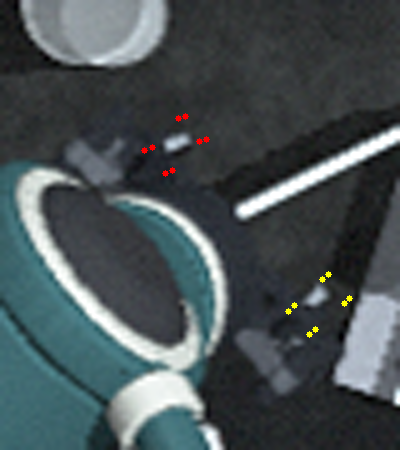

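Run:
```python
from plan import *
p,r,s=cur()
for n in('scene','top'):
    pic=eyes.read_camera(n); D=pic['depth']; K=np.array(pic['intrinsics'])
    v,u=np.mgrid[0:420,0:560]; C=np.stack([(u-K[0,2])*D/K[0,0],(v-K[1,2])*D/K[1,1],D],-1)
    W=C@R(pic).T+np.array(pic['position']); T=(W-p)@r.as_matrix()*1000
    m=(D>0)&(abs(T[...,0])<60)&(abs(T[...,2])<90)&(T[...,1]>-60)&(T[...,1]<30)
    Q=T[m]
    for sg in(1,-1):
        q=Q[Q[:,2]*sg>0]
        print(n,sg,len(q))
        for lo in range(-60,30,6):
            k=q[(q[:,1]>=lo)&(q[:,1]<lo+6)]
            if len(k)>2: print(lo,len(k),'x',np.percentile(k[:,0],[3,97]).round(),'z',np.percentile(k[:,2],[3,97]).round())
```

```text
scene 1 31
-12 5 x [ 6. 10.] z [41. 49.]
-6 16 x [-10.  10.] z [40. 45.]
0 7 x [-11.   7.] z [42. 44.]
scene -1 326
-60 38 x [-12.  13.] z [-75. -17.]
-54 76 x [-12.  11.] z [-75. -46.]
-48 31 x [-11.  11.] z [-76. -46.]
-36 15 x [-7.  8.] z [-58. -53.]
-30 35 x [-11.  10.] z [-58. -48.]
-24 34 x [-11.  10.] z [-58. -48.]
-18 32 x [-11.  10.] z [-58. -47.]
-12 32 x [-11.   9.] z [-58. -47.]
-6 21 x [-11.  10.] z [-56. -48.]
0 11 x [-8.  6.] z [-51. -48.]
top 1 95
-60 14 x [ 0. 13.] z [38. 72.]
-54 46 x [-8. 12.] z [47. 70.]
-48 15 x [-7. 12.] z [47. 64.]
-24 5 x [ 5. 10.] z [43. 51.]
-18 3 x [6. 9.] z [45. 53.]
-12 5 x [ 3. 10.] z [43. 53.]
top -1 97
-60 21 x [-10.  12.] z [-73. -37.]
-54 37 x [-7. 11.] z [-73. -45.]
-48 19 x [-7. 12.] z [-63. -43.]
-36 5 x [-6.  9.] z [-48. -42.]
-24 3 x [ 6. 10.] z [-54. -45.]
-18 3 x [6. 9.] z [-51. -44.]
-12 4 x [ 5. 10.] z [-53. -45.]
```

The depth data put the fingertips 4 mm ahead of the TCP, spanning 42.5 to 57 mm to each side and ±11 mm wide, with the knuckles about 45 mm back. I'll lower to TCP z = 42 mm straddling the lever, then swing the lever open.

Run:
```python
from plan import *
p,r,s=cur()
tp,tR=target(-80,156,-30,10,42)
rows(p,r,tp,tR,5)
```

```text
n 5 deg/row 0.09598928803706794 mm/row 22.180428834215785
 turn [[-0.0014, 0.0007, -0.0006]] 
 slide [[-3.0, 22.0, -0.7], [-3.0, 22.0, -0.7], [-3.0, 22.0, -0.7], [-3.0, 22.0, -0.6], [-3.0, 22.0, -0.6]]
```

Request:
jog_arm(
  turn=[
    [0,0,0],
    [0,0,0],
    [0,0,0],
    [0,0,0],
    [0,0,0],
  ],
  slide=[
    [-3,22,-0.7],
    [-3,22,-0.7],
    [-3,22,-0.7],
    [-3,22,-0.7],
    [-3,22,-0.7],
  ],
  grip=[100,100,100,100,100],
)

```text
time: 4.1
tool_pos: [0.4904, 0.3074, 0.0413]
tcp_rot: [-1.535, 0.509, -0.769]
wrist_force: [1.2, -0.9, -0.0]
width: 1.002
```

```bash
python3 look.py c
```

```text
t 4.10 lane [-79.919 156.08   41.264] jaw(lane) [0.496 0.868 0.007] a -29.718804885506238 appr [ 0.152 -0.079 -0.985] F [ 1.187 -0.861 -0.009] w 1.0015144174346702 q [ 0.613  0.286  2.009 -0.23   0.829  0.009]
```

View pics/ls_c.png

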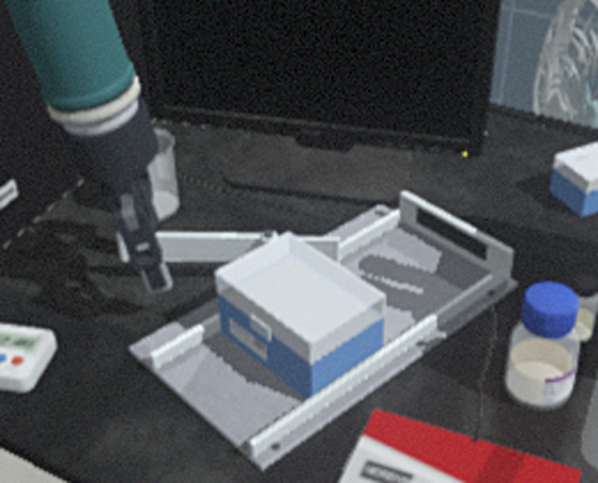

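View pics/lt_c.png

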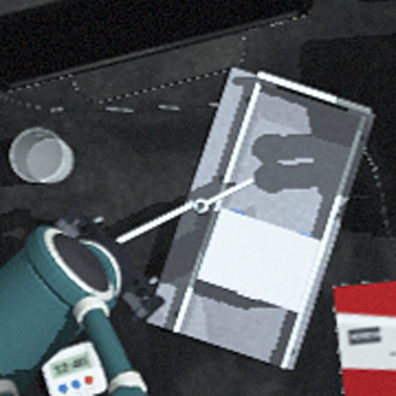

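Run:
```python
from plan import *
p,r,s=cur()
a=target(-108,94,-15,10,42);b=target(-112,51,0,10,42)
rows(p,r,*a,5);rows(*a,*b,5)
```

```text
n 5 deg/row 2.949053804290202 mm/row 13.007152537650775
 turn [[0.009, -0.0507, -0.0008]] 
 slide [[1.5, -0.5, -12.9], [0.8, -0.6, -13.0], [0.1, -0.7, -13.0], [-0.5, -0.8, -13.0], [-1.2, -0.9, -12.9]]
n 5 deg/row 3.0000000000000004 mm/row 8.637129152675667
 turn [[0.0091, -0.0516, -0.0]] 
 slide [[1.4, 0.3, -8.5], [1.0, 0.2, -8.6], [0.5, 0.1, -8.6], [0.1, 0.0, -8.6], [-0.3, -0.1, -8.6]]
```

Request:
jog_arm(
  turn=[
    [0.009,-0.051,-0.001],
    [0.009,-0.051,-0.001],
    [0.009,-0.051,-0.001],
    [0.009,-0.051,-0.001],
    [0.009,-0.051,-0.001],
  ],
  slide=[
    [1.5,-0.5,-13],
    [0.8,-0.6,-13],
    [0,-0.7,-13],
    [-0.5,-0.8,-13],
    [-1.2,-0.9,-13],
  ],
  grip=[100,100,100,100,100],
)

```text
time: 4.7
tool_pos: [0.4489, 0.2581, 0.0466]
tcp_rot: [-1.564, 0.294, -0.573]
wrist_force: [0.4, -0.1, 0.1]
width: 1.001
```

Request:
jog_arm(
  turn=[
    [0.009,-0.0516,0],
    [0.009,-0.0516,0],
    [0.009,-0.0516,0],
    [0.009,-0.0516,0],
    [0.009,-0.0516,0],
  ],
  slide=[
    [1.4,0.3,-8.5],
    [1,0.2,-8.6],
    [0.5,0.1,-8.6],
    [0,0,-8.6],
    [-0.3,-0.1,-8.6],
  ],
  grip=[100,100,100,100,100],
)

```text
time: 5.2
tool_pos: [0.4329, 0.2183, 0.0464]
tcp_rot: [-1.574, 0.084, -0.37]
wrist_force: [0.2, 1.3, 0.3]
width: 1.003
```

```bash
python3 look.py d
```

```text
t 5.20 lane [-109.158   54.116   46.398] jaw(lane) [-0.004  1.     0.007] a 0.234458485031498 appr [ 0.181  0.007 -0.983] F [0.151 1.252 0.254] w 1.003092442327596 q [ 0.5    0.062  2.269 -0.197  0.687 -0.636]
```

View pics/ls_d.png

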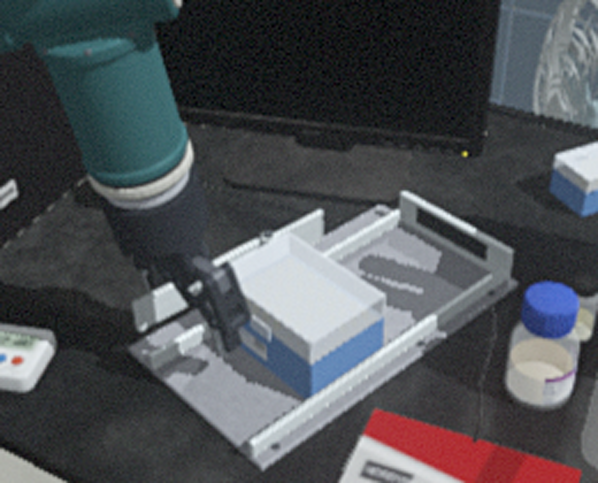

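View pics/lt_d.png

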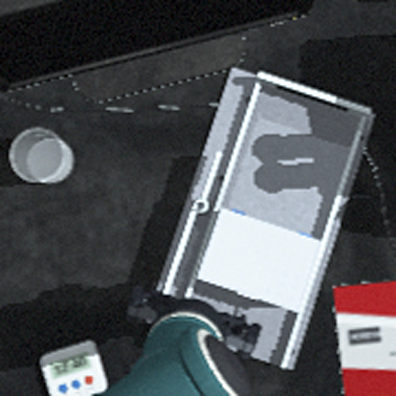

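The lever is held about parallel to the lane, so the gate is open at about 0.75 rad. The box is untouched. Next I'll lower and tilt so that the tip passes under the clasp, then push in steps while the tool yaws so the lever finger stays on the lever.

```bash
cat > traj.py <<'E'
from plan import *
def C(xr,a,T,z,dl=.03):
    A=np.radians(a);u=np.array([-np.sin(A),np.cos(A)]);f=np.array([np.cos(A),np.sin(A)]);tt=np.tan(np.radians(T))
    lo=42.5*u-11*f-f*max(58-z,0)*tt; po=-57*u+11*f+f*4*tt
    if a<=0.01: po=np.array([11+4*tt,-57])
    cx=xr-po[0]; xl=cx+lo[0]; cy=84+9+np.tan(dl)*abs(xl)-lo[1]
    return cx,cy,xl,cy+po[1]
def go(wps,n,dl=.03):
    """wps list of (xr,a,T,z), each reached in n rows, from current"""
    p,r,s=cur(); c=(p,r)
    for w_ in wps:
        cx,cy,xl,yp=C(*w_,dl=dl); tg=target(cx,cy,w_[1],w_[2],w_[3])
        print('WP',w_,'C',round(cx,1),round(cy,1),'xl',round(xl,1),'yp',round(yp,1)); rows(*c,*tg,n); c=tg
E
python3 - <<'E'
from traj import *
go([(-92,0,15,34)],5)
for w_ in [(-80,0,15,32),(-60,5,15,32),(-20,15,15,32),(10,25,15,32),(30,35,15,40),(60,50,15,44),(80,50,15,44)]: print(w_,np.round(C(*w_)))
E
```

```text
WP (-92, 0, 15, 34) C -104.1 54.1 xl -121.5 yp -2.9
n 5 deg/row 0.9313124214383656 mm/row 2.625539915643804
 turn [[-0.0011, -0.0001, -0.0162]] 
 slide [[0.7, 2.5, 0.2], [0.6, 2.5, 0.2], [0.6, 2.5, 0.2], [0.6, 2.6, 0.2], [0.5, 2.6, 0.2]]
(-80, 0, 15, 32) [ -92.   54. -110.   -3.]
(-60, 5, 15, 32) [-77.  55. -99.  -1.]
(-20, 15, 15, 32) [-46.  59. -75.   7.]
(10, 25, 15, 32) [-25.  64. -59.  17.]
(30, 35, 15, 40) [-13.  69. -50.  29.]
(60, 50, 15, 44) [  9.  78. -33.  51.]
(80, 50, 15, 44) [ 29.  77. -13.  50.]
```

Request:
jog_arm(
  turn=[
    [-0.001,0,-0.016],
    [-0.001,0,-0.016],
    [-0.001,0,-0.016],
    [-0.001,0,-0.016],
    [-0.001,0,-0.016],
  ],
  slide=[
    [0.6,2.5,0.2],
    [0.6,2.5,0.2],
    [0.6,2.5,0.2],
    [0.6,2.5,0.2],
    [0.6,2.5,0.2],
  ],
  grip=[100,100,100,100,100],
)

```text
time: 5.8
tool_pos: [0.4379, 0.2175, 0.0327]
tcp_rot: [-1.588, 0.026, -0.434]
wrist_force: [0.9, 1.2, 0.8]
width: 0.999
```

```bash
python3 look.py e
python3 - <<'E'
from traj import *
go([(-84,0,15,32),(-68,3,15,32)],5)
E
```

```text
t 5.80 lane [-104.193   54.776   32.672] jaw(lane) [-0.     1.    -0.001] a 0.00300162886853929 appr [ 0.258 -0.001 -0.966] F [0.86  1.249 0.786] w 0.9986769196522497 q [ 0.539  0.078  2.301 -0.339  0.613 -0.475]
WP (-84, 0, 15, 32) C -96.1 53.9 xl -114.0 yp -3.1
n 5 deg/row 0.033861066871722204 mm/row 1.747624715835095
 turn [[0.0003, 0.0002, -0.0005]] 
 slide [[1.7, 0.5, -0.1], [1.7, 0.5, -0.1], [1.7, 0.5, -0.1], [1.7, 0.5, -0.1], [1.7, 0.5, -0.1]]
WP (-68, 3, 15, 32) C -83.0 54.6 xl -103.2 yp -1.7
n 5 deg/row 0.6000000000000006 mm/row 2.6101562461171
 turn [[0.0027, -0.0101, 0.0]] 
 slide [[2.5, 0.7, 0.1], [2.5, 0.7, 0.1], [2.5, 0.7, 0.1], [2.5, 0.7, 0.1], [2.5, 0.7, 0.0]]
```

View pics/ls_e.png

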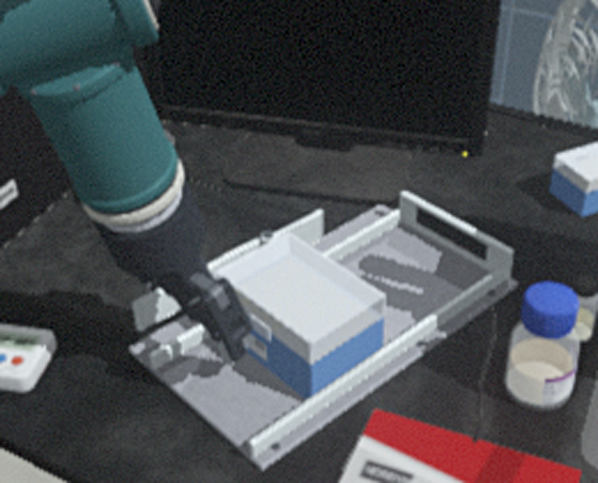

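Request:
jog_arm(
  turn=[
    [0,0,0],
    [0,0,0],
    [0,0,0],
    [0,0,0],
    [0,0,0],
  ],
  slide=[
    [1.7,0.5,-0.1],
    [1.7,0.5,-0.1],
    [1.7,0.5,-0.1],
    [1.7,0.5,-0.1],
    [1.7,0.5,-0.1],
  ],
  grip=[100,100,100,100,100],
)

```text
time: 6.4
tool_pos: [0.4464, 0.2136, 0.0327]
tcp_rot: [-1.588, 0.027, -0.434]
wrist_force: [0.2, 0.7, 0.3]
width: 1.002
```

Request:
jog_arm(
  turn=[
    [0.0027,-0.01,0],
    [0.0027,-0.01,0],
    [0.0027,-0.01,0],
    [0.0027,-0.01,0],
    [0.0027,-0.01,0],
  ],
  slide=[
    [2.5,0.7,0],
    [2.5,0.7,0],
    [2.5,0.7,0],
    [2.5,0.7,0],
    [2.5,0.7,0],
  ],
  grip=[100,100,100,100,100],
)

```text
time: 6.9
tool_pos: [0.4587, 0.2101, 0.0324]
tcp_rot: [-1.585, -0.015, -0.392]
wrist_force: [-0.5, 1.3, 2.0]
width: 1.003
```

```bash
python3 look.py f
python3 - <<'E'
from traj import *
go([(-50,8,15,32),(-30,13,15,32),(-10,19,15,32)],5)
E
```

```text
t 6.90 lane [-82.175  53.772  32.365] jaw(lane) [-0.052  0.999 -0.001] a 2.997757861154497 appr [ 0.256  0.013 -0.967] F [-0.505  1.261  1.966] w 1.002664137800318 q [ 0.493  0.097  2.28  -0.313  0.594 -0.592]
WP (-50, 8, 15, 32) C -69.9 56.2 xl -93.6 yp 1.5
n 5 deg/row 1.0075438631232596 mm/row 2.4576256567257007
 turn [[0.0046, -0.017, -0.0004]] 
 slide [[2.3, 0.7, 0.4], [2.3, 0.7, 0.3], [2.3, 0.7, 0.3], [2.3, 0.7, 0.2], [2.3, 0.7, 0.2]]
WP (-30, 13, 15, 32) C -54.6 58.1 xl -81.7 yp 5.3
n 5 deg/row 1.0000000000000004 mm/row 3.0830018613493544
 turn [[0.0045, -0.0169, 0.0]] 
 slide [[3.0, 0.8, -0.1], [3.0, 0.8, -0.1], [3.0, 0.8, -0.2], [3.0, 0.8, -0.2], [3.0, 0.8, -0.3]]
WP (-10, 19, 15, 32) C -40.0 60.8 xl -70.8 yp 10.8
n 5 deg/row 1.2000000000000002 mm/row 2.972388947034592
 turn [[0.0054, -0.0202, -0.0]] 
 slide [[2.9, 0.8, -0.1], [2.9, 0.8, -0.2], [2.9, 0.8, -0.3], [2.9, 0.8, -0.3], [2.8, 0.8, -0.4]]
```

View pics/ls_f.png

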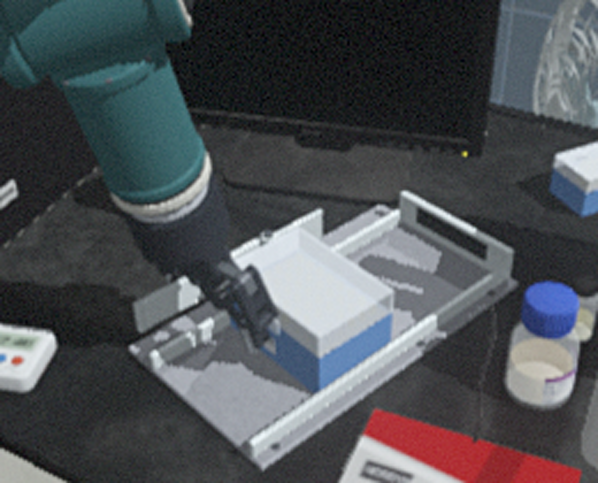

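View pics/lt_f.png

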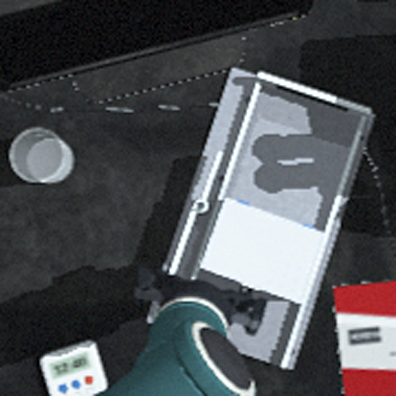

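Request:
jog_arm(
  turn=[
    [0.0046,-0.017,0],
    [0.0046,-0.017,0],
    [0.0046,-0.017,0],
    [0.0046,-0.017,0],
    [0.0046,-0.017,0],
  ],
  slide=[
    [2.3,0.7,0.3],
    [2.3,0.7,0.3],
    [2.3,0.7,0.3],
    [2.3,0.7,0.2],
    [2.3,0.7,0.2],
  ],
  grip=[100,100,100,100,100],
)

```text
time: 7.5
tool_pos: [0.4706, 0.2089, 0.0318]
tcp_rot: [-1.578, -0.084, -0.323]
wrist_force: [-0.8, 0.5, 0.2]
width: 1.0
```

Request:
jog_arm(
  turn=[
    [0.0045,-0.017,0],
    [0.0045,-0.017,0],
    [0.0045,-0.017,0],
    [0.0045,-0.017,0],
    [0.0045,-0.017,0],
  ],
  slide=[
    [3,0.8,-0.1],
    [3,0.8,-0.1],
    [3,0.8,-0.2],
    [3,0.8,-0.2],
    [3,0.8,-0.3],
  ],
  grip=[100,100,100,100,100],
)

```text
time: 8.0
tool_pos: [0.486, 0.2062, 0.0319]
tcp_rot: [-1.569, -0.154, -0.254]
wrist_force: [-1.1, 0.6, -0.5]
width: 0.996
```

```bash
python3 look.py g
python3 - <<'E'
from traj import *
go([(-10,19,15,32),(8,26,15,33),(22,33,15,38)],5)
E
```

```text
t 8.00 lane [-54.873  57.916  31.866] jaw(lane) [-0.227  0.974 -0.   ] a 13.118599406177797 appr [ 0.25   0.058 -0.967] F [-1.106  0.614 -0.511] w 0.9960747182616371 q [ 0.431  0.12   2.255 -0.236  0.55  -0.888]
WP (-10, 19, 15, 32) C -40.0 60.8 xl -70.8 yp 10.8
n 5 deg/row 1.1889477643655435 mm/row 2.9369964507079818
 turn [[0.0053, -0.02, -0.0003]] 
 slide [[2.8, 0.8, -0.1], [2.8, 0.8, -0.2], [2.8, 0.8, -0.3], [2.8, 0.8, -0.3], [2.8, 0.8, -0.4]]
WP (8, 26, 15, 33) C -27.8 64.4 xl -62.4 yp 18.5
n 5 deg/row 1.3999999999999997 mm/row 2.5417106826447897
 turn [[0.0063, -0.0236, -0.0]] 
 slide [[2.5, 0.5, -0.1], [2.5, 0.5, -0.2], [2.5, 0.5, -0.2], [2.5, 0.5, -0.3], [2.5, 0.5, -0.3]]
WP (22, 33, 15, 38) C -19.2 67.9 xl -56.0 yp 26.7
n 5 deg/row 1.4000000000000004 mm/row 2.1213817865872695
 turn [[0.0063, -0.0236, 0.0]] 
 slide [[2.1, -0.5, -0.1], [2.1, -0.5, -0.2], [2.1, -0.5, -0.2], [2.0, -0.5, -0.3], [2.0, -0.5, -0.3]]
```

View pics/ls_g.png

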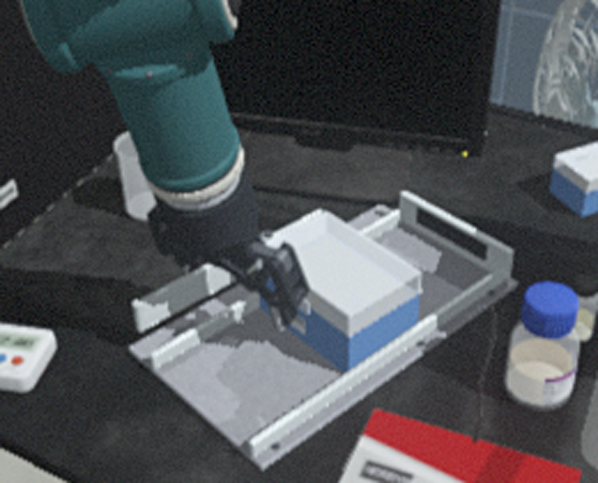

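View pics/lt_g.png

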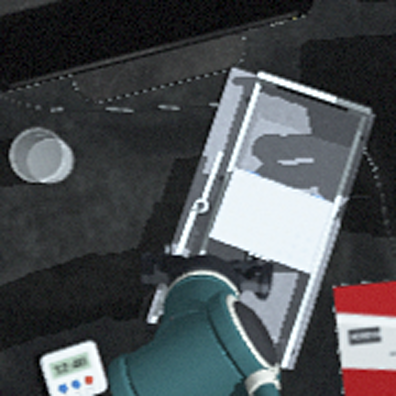

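Request:
jog_arm(
  turn=[
    [0.0053,-0.02,0],
    [0.0053,-0.02,0],
    [0.0053,-0.02,0],
    [0.0053,-0.02,0],
    [0.0053,-0.02,0],
  ],
  slide=[
    [2.8,0.8,-0.1],
    [2.8,0.8,-0.2],
    [2.8,0.8,-0.3],
    [2.8,0.8,-0.3],
    [2.8,0.8,-0.4],
  ],
  grip=[100,100,100,100,100],
)

```text
time: 8.6
tool_pos: [0.5003, 0.2046, 0.0315]
tcp_rot: [-1.556, -0.233, -0.173]
wrist_force: [-0.5, 1.1, -0.2]
width: 1.004
```

Request:
jog_arm(
  turn=[
    [0.0063,-0.0236,0],
    [0.0063,-0.0236,0],
    [0.0063,-0.0236,0],
    [0.0063,-0.0236,0],
    [0.0063,-0.0236,0],
  ],
  slide=[
    [2.5,0.5,-0.1],
    [2.5,0.5,-0.2],
    [2.5,0.5,-0.2],
    [2.5,0.5,-0.3],
    [2.5,0.5,-0.3],
  ],
  grip=[100,100,100,100,100],
)

```text
time: 9.1
tool_pos: [0.5132, 0.2047, 0.0324]
tcp_rot: [-1.537, -0.328, -0.077]
wrist_force: [-0.2, 1.3, -0.1]
width: 1.003
```

```bash
python3 look.py h
python3 - <<'E'
from traj import *
go([(22,33,15,39),(40,41,15,44),(55,48,15,44),(70,50,15,44),(80,50,15,44)],5)
E
```

```text
t 9.10 lane [-28.44   64.367  32.426] jaw(lane) [-0.439  0.899 -0.   ] a 26.01525678982303 appr [ 0.23   0.112 -0.967] F [-0.193  1.302 -0.115] w 1.002601047865867 q [ 0.366  0.147  2.221 -0.105  0.522 -1.281]
WP (22, 33, 15, 39) C -19.2 67.8 xl -55.8 yp 26.6
n 5 deg/row 1.4100384703956292 mm/row 2.2634427896278755
 turn [[0.0063, -0.0238, -0.0003]] 
 slide [[2.1, -0.7, -0.2], [2.1, -0.7, -0.2], [2.1, -0.7, -0.3], [2.1, -0.7, -0.3], [2.1, -0.7, -0.4]]
WP (40, 41, 15, 44) C -6.5 72.0 xl -45.5 yp 36.9
n 5 deg/row 1.6000000000000008 mm/row 2.847875481417554
 turn [[0.0072, -0.027, -0.0]] 
 slide [[2.7, -0.3, -0.7], [2.7, -0.3, -0.8], [2.7, -0.3, -0.8], [2.7, -0.3, -0.9], [2.7, -0.3, -1.0]]
WP (55, 48, 15, 44) C 4.6 76.6 xl -36.9 yp 47.5
n 5 deg/row 1.400000000000001 mm/row 2.4022355720503485
 turn [[0.0063, -0.0236, 0.0]] 
 slide [[2.2, 0.6, -0.7], [2.2, 0.6, -0.8], [2.2, 0.6, -0.9], [2.1, 0.6, -0.9], [2.1, 0.6, -1.0]]
WP (70, 50, 15, 44) C 18.6 77.7 xl -23.5 yp 50.3
n 5 deg/row 0.39999999999999797 mm/row 2.81046873549317
 turn [[0.0018, -0.0067, -0.0]] 
 slide [[2.0, 0.5, -1.9], [1.9, 0.5, -2.0], [1.9, 0.5, -2.0], [1.9, 0.5, -2.0], [1.9, 0.5, -2.0]]
WP (80, 50, 15, 44) C 28.6 77.4 xl -13.5 yp 50.0
n 5 deg/row 0.0 mm/row 2.0009003376235825
 turn [[0.0, 0.0, 0.0]] 
 slide [[1.2, 0.3, -1.6], [1.2, 0.3, -1.6], [1.2, 0.3, -1.6], [1.2, 0.3, -1.6], [1.2, 0.3, -1.6]]
```

View pics/ls_h.png

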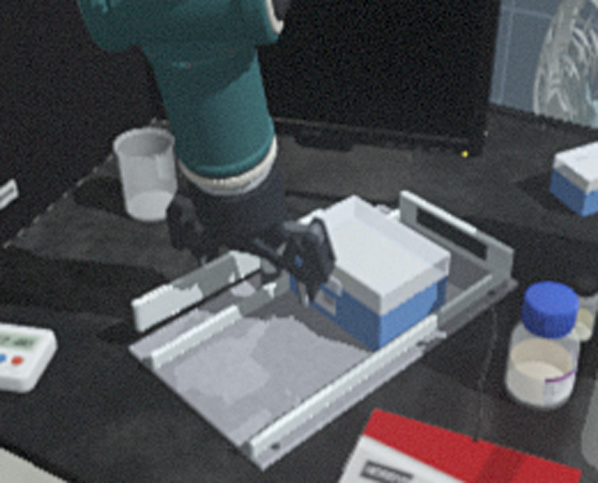

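View pics/lt_h.png

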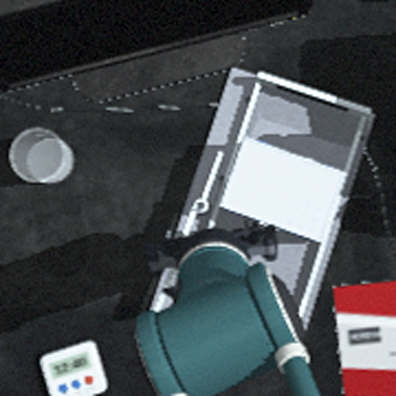

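Request:
jog_arm(
  turn=[
    [0.0063,-0.0238,0],
    [0.0063,-0.0238,0],
    [0.0063,-0.0238,0],
    [0.0063,-0.0238,0],
    [0.0063,-0.0238,0],
  ],
  slide=[
    [2.1,-0.7,-0.2],
    [2.1,-0.7,-0.2],
    [2.1,-0.7,-0.3],
    [2.1,-0.7,-0.3],
    [2.1,-0.7,-0.4],
  ],
  grip=[100,100,100,100,100],
)

```text
time: 9.7
tool_pos: [0.5221, 0.2052, 0.0383]
tcp_rot: [-1.514, -0.421, 0.019]
wrist_force: [-0.8, 1.3, -1.4]
width: 0.999
```

Request:
jog_arm(
  turn=[
    [0.0072,-0.027,0],
    [0.0072,-0.027,0],
    [0.0072,-0.027,0],
    [0.0072,-0.027,0],
    [0.0072,-0.027,0],
  ],
  slide=[
    [2.7,-0.3,-0.7],
    [2.7,-0.3,-0.8],
    [2.7,-0.3,-0.8],
    [2.7,-0.3,-0.9],
    [2.7,-0.3,-1],
  ],
  grip=[100,100,100,100,100],
)

```text
time: 10.2
tool_pos: [0.5353, 0.2055, 0.0431]
tcp_rot: [-1.482, -0.525, 0.13]
wrist_force: [-0.1, 1.1, -0.3]
width: 1.001
```

```bash
python3 look.py i
python3 - <<'E'
from traj import *
go([(55,46,15,44),(70,47,15,44),(80,47,15,44)],5)
E
```

```text
t 10.20 lane [-7.442 71.506 43.137] jaw(lane) [-0.657  0.754  0.   ] a 41.042796394608445 appr [ 0.192  0.168 -0.967] F [-0.129  1.064 -0.26 ] w 1.001294442036682 q [ 0.306  0.161  2.177  0.058  0.547 -1.734]
WP (55, 46, 15, 44) C 5.6 75.1 xl -35.2 yp 44.2
n 5 deg/row 1.006631678946023 mm/row 2.550005101578947
 turn [[0.0045, -0.017, -0.0004]] 
 slide [[2.2, 0.5, -1.1], [2.2, 0.5, -1.1], [2.2, 0.5, -1.2], [2.2, 0.5, -1.2], [2.2, 0.5, -1.3]]
WP (70, 47, 15, 44) C 20.1 75.4 xl -21.1 yp 45.4
n 5 deg/row 0.20000000000000004 mm/row 2.8941918449071955
 turn [[0.0009, -0.0034, 0.0]] 
 slide [[2.0, 0.5, -2.0], [2.0, 0.5, -2.0], [2.0, 0.5, -2.1], [2.0, 0.5, -2.1], [2.0, 0.5, -2.1]]
WP (80, 47, 15, 44) C 30.1 75.1 xl -11.1 yp 45.1
n 5 deg/row 0.0 mm/row 2.0009003376235617
 turn [[0.0, 0.0, 0.0]] 
 slide [[1.3, 0.3, -1.5], [1.3, 0.3, -1.5], [1.3, 0.3, -1.5], [1.3, 0.3, -1.5], [1.3, 0.3, -1.5]]
```

View pics/ls_i.png

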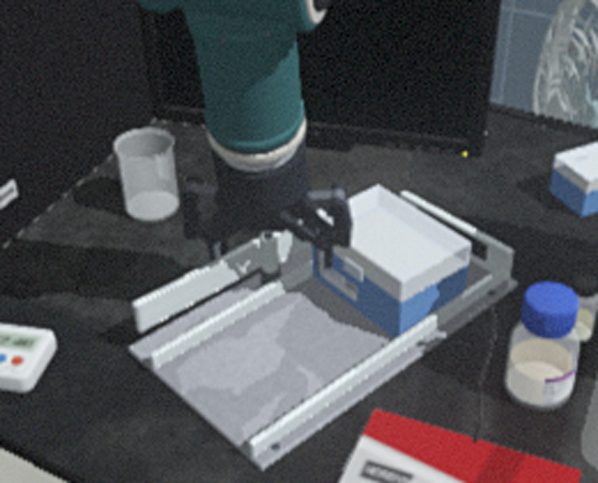

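View pics/lt_i.png

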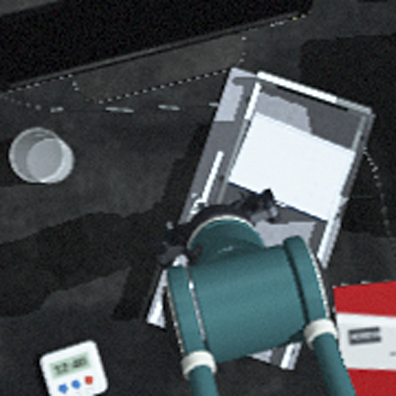

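Request:
jog_arm(
  turn=[
    [0.0045,-0.017,0],
    [0.0045,-0.017,0],
    [0.0045,-0.017,0],
    [0.0045,-0.017,0],
    [0.0045,-0.017,0],
  ],
  slide=[
    [2.2,0.4,-1.1],
    [2.2,0.4,-1.1],
    [2.2,0.4,-1.2],
    [2.2,0.4,-1.2],
    [2.2,0.4,-1.3],
  ],
  grip=[100,100,100,100,100],
)

```text
time: 10.8
tool_pos: [0.5482, 0.2053, 0.0442]
tcp_rot: [-1.459, -0.591, 0.198]
wrist_force: [-1.1, 3.2, -0.4]
width: 0.998
```

```bash
python3 look.py j
python3 - <<'E'
from traj import *
go([(70,47,15,44),(79,47,15,44)],5)
E
```

```text
t 10.80 lane [ 4.977 75.017 44.223] jaw(lane) [-0.72   0.693  0.   ] a 46.0957325330369 appr [ 0.177  0.185 -0.967] F [-1.104  3.159 -0.392] w 0.9975506146944215 q [ 0.283  0.181  2.151  0.11   0.56  -1.885]
WP (70, 47, 15, 44) C 20.1 75.4 xl -21.1 yp 45.4
n 5 deg/row 0.19253508875603645 mm/row 2.8791813938268866
 turn [[0.0009, -0.0032, -0.0004]] 
 slide [[1.9, 0.6, -2.0], [1.9, 0.6, -2.0], [1.9, 0.6, -2.0], [1.9, 0.6, -2.1], [1.9, 0.6, -2.1]]
WP (79, 47, 15, 44) C 29.1 75.2 xl -12.1 yp 45.1
n 5 deg/row 0.0 mm/row 1.8008103038612187
 turn [[0.0, 0.0, 0.0]] 
 slide [[1.1, 0.3, -1.4], [1.1, 0.3, -1.4], [1.1, 0.3, -1.4], [1.1, 0.3, -1.4], [1.1, 0.3, -1.4]]
```

View pics/lt_j.png

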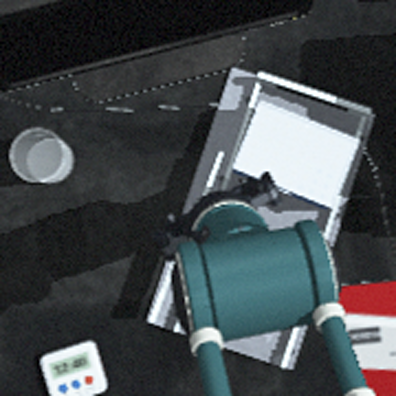

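Request:
jog_arm(
  turn=[
    [0.0009,-0.003,0],
    [0.0009,-0.003,0],
    [0.0009,-0.003,0],
    [0.0009,-0.003,0],
    [0.0009,-0.003,0],
  ],
  slide=[
    [1.9,0.6,-2],
    [1.9,0.6,-2],
    [1.9,0.6,-2],
    [1.9,0.6,-2.1],
    [1.9,0.6,-2.1],
  ],
  grip=[100,100,100,100,100],
)

```text
time: 11.4
tool_pos: [0.5625, 0.2012, 0.044]
tcp_rot: [-1.454, -0.603, 0.209]
wrist_force: [-1.4, 4.0, 0.0]
width: 1.0
```

```bash
python3 look.py k
python3 - <<'E'
from traj import *
go([(79,47,15,44)],5)
E
```

```text
t 11.40 lane [19.817 75.277 43.982] jaw(lane) [-0.731  0.683  0.001] a 46.95281307615035 appr [ 0.175  0.188 -0.966] F [-1.43   3.989  0.024] w 0.9999854775959434 q [ 0.265  0.202  2.125  0.125  0.567 -1.929]
WP (79, 47, 15, 44) C 29.1 75.2 xl -12.1 yp 45.1
n 5 deg/row 0.020323961221773143 mm/row 1.7613636882386239
 turn [[0.0, -0.0002, -0.0003]] 
 slide [[1.1, 0.3, -1.3], [1.1, 0.3, -1.3], [1.1, 0.3, -1.3], [1.1, 0.3, -1.3], [1.1, 0.3, -1.3]]
```

View pics/lt_k.png

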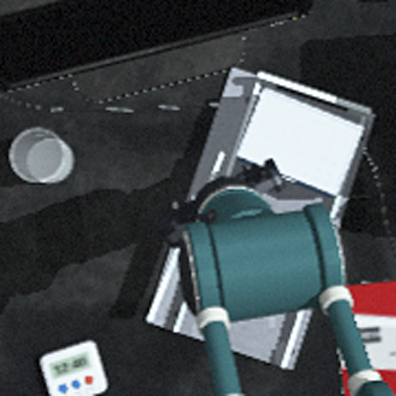

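View pics/ls_k.png

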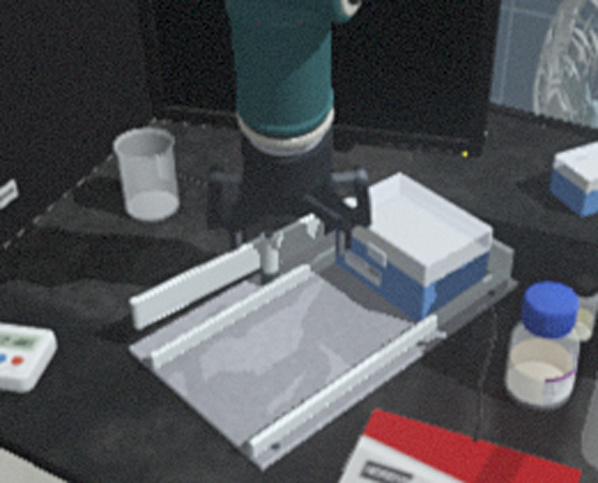

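Request:
jog_arm(
  turn=[
    [0,0,0],
    [0,0,0],
    [0,0,0],
    [0,0,0],
    [0,0,0],
  ],
  slide=[
    [1.1,0.3,-1.3],
    [1.1,0.3,-1.3],
    [1.1,0.3,-1.3],
    [1.1,0.3,-1.3],
    [1.1,0.3,-1.3],
  ],
  grip=[100,100,100,100,100],
)

```text
time: 12.0
tool_pos: [0.5707, 0.1989, 0.0441]
tcp_rot: [-1.454, -0.603, 0.209]
wrist_force: [-0.9, 6.4, 1.6]
width: 1.003
```

```bash
python3 look.py l
python3 - <<'E'
from traj import *
_,_,s=cur(); print(Rl.inv().apply(s['wrist_force']))
go([(83,47,15,44)],4)
E
```

```text
t 12.00 lane [28.297 75.418 44.144] jaw(lane) [-0.731  0.683  0.001] a 46.93442314437236 appr [ 0.175  0.189 -0.966] F [-0.889  6.353  1.601] w 1.0025064176437246 q [ 0.256  0.214  2.111  0.129  0.57  -1.941]
[-0.883  6.282  1.101]
WP (83, 47, 15, 44) C 33.1 75.0 xl -8.1 yp 45.0
n 4 deg/row 0.02407391629741456 mm/row 1.1044240963968517
 turn [[-0.0001, -0.0004, -0.0002]] 
 slide [[0.6, 0.2, -0.9], [0.6, 0.2, -0.9], [0.6, 0.2, -0.9], [0.6, 0.2, -0.9]]
```

View pics/lt_l.png

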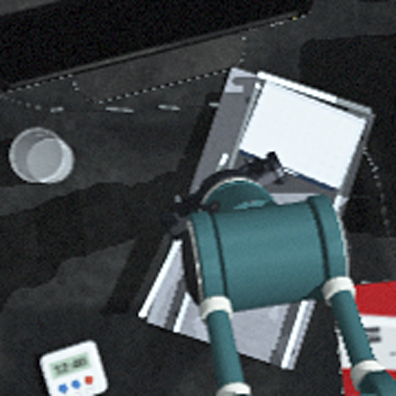

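View pics/ls_l.png

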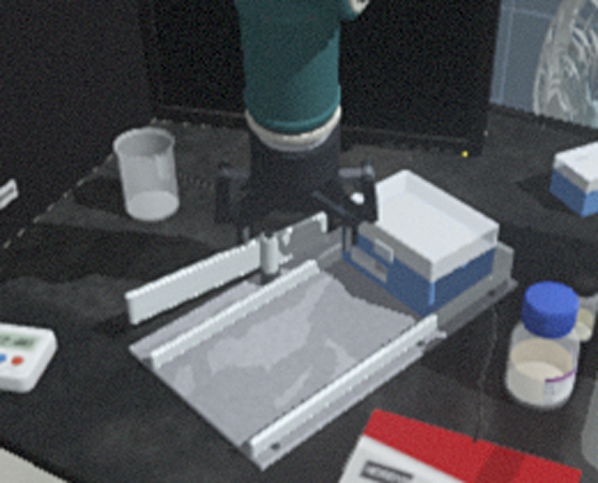

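Run:
```python
from traj import *
p,r,s=cur(); rows(p,r,*target(32.5,73.7,47,15,44),5)
```

```text
n 5 deg/row 0.01925913303793165 mm/row 0.8479273896101894
 turn [[-0.0001, -0.0003, -0.0002]] 
 slide [[0.2, 0.1, -0.8], [0.2, 0.1, -0.8], [0.2, 0.1, -0.8], [0.2, 0.1, -0.8], [0.2, 0.1, -0.8]]
```

Request:
jog_arm(
  turn=[
    [0,0,0],
    [0,0,0],
    [0,0,0],
    [0,0,0],
    [0,0,0],
  ],
  slide=[
    [0.2,0.1,-0.8],
    [0.2,0.1,-0.8],
    [0.2,0.1,-0.8],
    [0.2,0.1,-0.8],
    [0.2,0.1,-0.8],
  ],
  grip=[100,100,100,100,100],
)

```text
time: 12.6
tool_pos: [0.5747, 0.197, 0.0448]
tcp_rot: [-1.453, -0.604, 0.206]
wrist_force: [0.1, 11.0, 1.4]
width: 0.998
```

```bash
python3 look.py m
python3 - <<'E'
from traj import *
_,_,s=cur(); print(Rl.inv().apply(s['wrist_force']))
p,r,s=cur();c=lanexy(p); rows(p,r,*target(c[0]+2,c[1],47,15,44),4)
E
```

```text
t 12.60 lane [32.675 74.748 44.783] jaw(lane) [-0.73   0.683  0.001] a 46.89673095381705 appr [ 0.177  0.191 -0.966] F [ 0.061 10.956  1.414] w 0.9978129058848801 q [ 0.25   0.217  2.105  0.134  0.57  -1.949]
[-1.827 10.208  0.993]
n 4 deg/row 0.03882920573764813 mm/row 0.5473975003119286
 turn [[-0.0001, -0.0005, 0.0004]] 
 slide [[0.3, 0.3, -0.4], [0.3, 0.3, -0.4], [0.3, 0.3, -0.4], [0.3, 0.3, -0.4]]
```

View pics/ls_m.png

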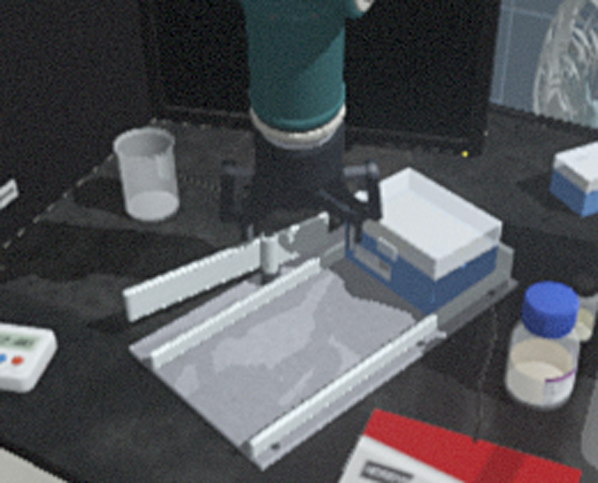

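View pics/lt_m.png

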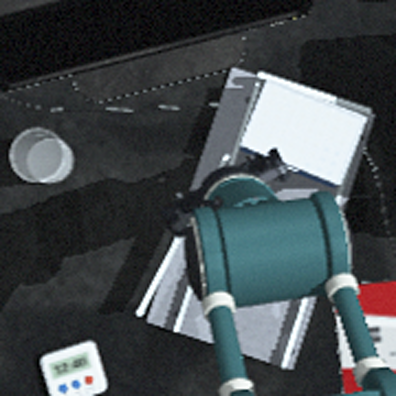

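Request:
jog_arm(
  turn=[
    [0,0,0],
    [0,0,0],
    [0,0,0],
    [0,0,0],
  ],
  slide=[
    [0.3,0.1,-0.4],
    [0.3,0.1,-0.4],
    [0.3,0.1,-0.4],
    [0.3,0.1,-0.4],
  ],
  grip=[100,100,100,100],
)

```text
time: 13.1
tool_pos: [0.5766, 0.1967, 0.0449]
tcp_rot: [-1.452, -0.604, 0.205]
wrist_force: [-1.5, 12.9, 3.4]
width: 1.003
```

```bash
python3 look.py n
python3 - <<'E'
from traj import *
p,r,s=cur(); print(Rl.inv().apply(s['wrist_force']))
# box lid edges via top depth
pt=eyes.read_camera('top'); D=pt['depth']; K=np.array(pt['intrinsics']); v,u=np.mgrid[0:420,0:560]
W=np.stack([(u-K[0,2])*D/K[0,0],(v-K[1,2])*D/K[1,1],D],-1)@R(pt).T+np.array(pt['position'])
L=(Rl.inv().apply((W-[t[0],t[1],0]).reshape(-1,3))*1000).reshape(420,560,3)
for lo in(-50,-30,-10,10,30):
    m=(D>0)&(abs(L[...,2]-76)<6)&(L[...,1]>lo)&(L[...,1]<lo+20)&(L[...,0]>40)&(L[...,0]<200); print(lo,m.sum(),np.percentile(L[m][:,0],[2,98]))
    m=(D>0)&(abs(L[...,2]-40)<6)&(L[...,1]>lo)&(L[...,1]<lo+20)&(L[...,0]>150)&(L[...,0]<200); print('  stop',m.sum(),np.percentile(L[m][:,0],[5,95]) if m.any() else '')
E
python3 ov.py .5218 .1349 -.2932 122 n
```

```text
t 13.10 lane [34.616 75.032 44.937] jaw(lane) [-0.73   0.684  0.002] a 46.86160835105389 appr [ 0.177  0.191 -0.966] F [-1.459 12.915  3.432] w 1.0033595955371608 q [ 0.248  0.22   2.102  0.135  0.571 -1.952]
[-4.599 11.161  2.984]
-50 259 [ 72.403 154.255]
  stop 19 [162.636 168.702]
-30 264 [ 74.239 154.914]
  stop 18 [163.519 169.147]
-10 257 [ 75.713 155.885]
  stop 15 [165.313 169.421]
10 238 [ 83.028 157.816]
  stop 11 [166.196 169.977]
30 254 [ 77.398 159.263]
  stop 8 [167.097 169.728]
```

View pics/ov_top_n.png

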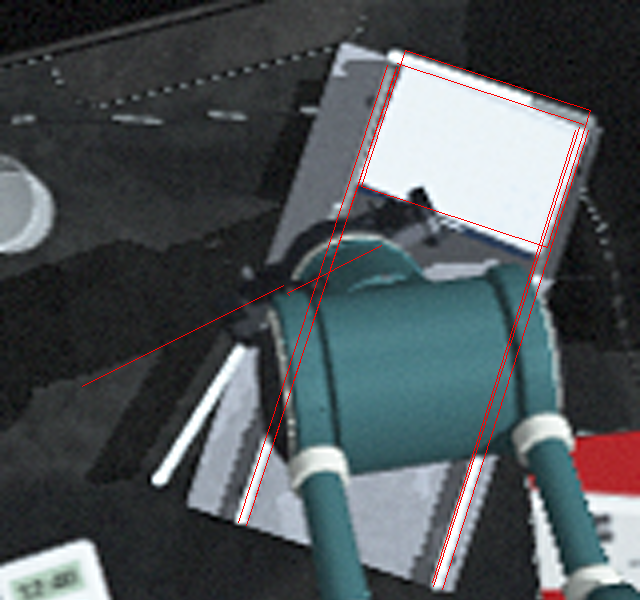

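View pics/ov_scene_n.png

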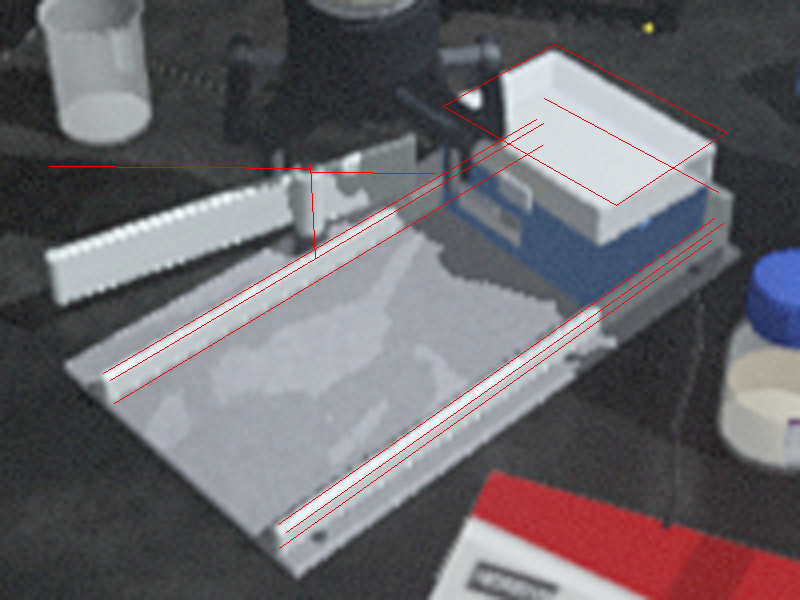

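Run:
```python
from traj import *
for a in(47,50,52,54): print(a,np.round(C(84.5,a,15,45),1),np.round(C(90,a,15,45),1))
p,r,s=cur()
A=C(85,53,15,46);B=C(90,53,15,46)
rows(p,r,*target(A[0],A[1]-1.5,53,15,46),5)
rows(*target(A[0],A[1]-1.5,53,15,46),*target(B[0],B[1]-2.5,53,15,46),5)
```

```text
47 [34.6 74.8 -6.4 44.8] [40.1 74.6 -0.9 44.6]
50 [33.1 77.  -8.8 49.6] [38.6 76.9 -3.3 49.5]
52 [ 32.2  78.6 -10.3  53. ] [37.7 78.4 -4.8 52.8]
54 [ 31.3  80.1 -11.6  56.3] [36.8 79.9 -6.1 56.2]
n 5 deg/row 1.2272270701296788 mm/row 0.7409467520894293
 turn [[0.0052, -0.0208, 0.0003]] 
 slide [[0.1, -0.2, 0.7], [0.1, -0.2, 0.7], [0.1, -0.2, 0.7], [0.1, -0.2, 0.7], [0.2, -0.2, 0.7]]
n 5 deg/row 0.0 mm/row 1.0261111740800661
 turn [[0.0, 0.0, 0.0]] 
 slide [[0.4, 0.1, -0.9], [0.4, 0.1, -0.9], [0.4, 0.1, -0.9], [0.4, 0.1, -0.9], [0.4, 0.1, -0.9]]
```

Run:
```python
from traj import *
p,r,s=cur()
A=C(85,51,15,45);B=C(91,51,15,45)
a=target(A[0],A[1]-1.5,51,15,45)
print(A,B)
rows(p,r,*a,5)
rows(*a,*target(B[0],B[1]-2.5,51,15,45),5)
```

```text
(np.float64(33.10565233315547), np.float64(77.78076490839285), np.float64(-9.037711907623162), np.float64(51.29105072567282)) (np.float64(39.10565233315547), np.float64(77.60071088894577), np.float64(-3.0377119076231622), np.float64(51.110996706225734))
n 5 deg/row 0.8273845424968526 mm/row 0.4008886957656161
 turn [[0.0034, -0.014, 0.0003]] 
 slide [[-0.0, -0.0, 0.4], [-0.0, -0.0, 0.4], [-0.0, -0.0, 0.4], [-0.0, -0.0, 0.4], [0.0, -0.0, 0.4]]
n 5 deg/row 0.0 mm/row 1.2229885933860962
 turn [[0.0, 0.0, 0.0]] 
 slide [[0.6, 0.1, -1.1], [0.6, 0.1, -1.1], [0.6, 0.1, -1.1], [0.6, 0.1, -1.1], [0.6, 0.1, -1.1]]
```

Request:
jog_arm(
  turn=[
    [0.0034,-0.014,0],
    [0.0034,-0.014,0],
    [0.0034,-0.014,0],
    [0.0034,-0.014,0],
    [0.0034,-0.014,0],
  ],
  slide=[
    [0,0,0.4],
    [0,0,0.4],
    [0,0,0.4],
    [0,0,0.4],
    [0,0,0.4],
  ],
  grip=[100,100,100,100,100],
)

```text
time: 13.85
tool_pos: [0.575, 0.1978, 0.0448]
tcp_rot: [-1.433, -0.657, 0.263]
wrist_force: [-1.9, 7.1, 5.4]
width: 0.998
```

Request:
jog_arm(
  turn=[
    [0,0,0],
    [0,0,0],
    [0,0,0],
  ],
  slide=[
    [0.6,0.1,-1.1],
    [0.6,0.1,-1.1],
    [0.6,0.1,-1.1],
  ],
  grip=[100,100,100],
)

```text
time: 14.15
tool_pos: [0.5754, 0.1976, 0.0446]
tcp_rot: [-1.43, -0.651, 0.266]
wrist_force: [-16.4, 17.3, 15.3]
width: 0.998
```

```bash
cat > meas.py <<'E'
from traj import *
p,r,s=cur(); print('Flane',Rl.inv().apply(s['wrist_force']))
pt=eyes.read_camera('top'); D=pt['depth']; K=np.array(pt['intrinsics']); v,u=np.mgrid[0:420,0:560]
W=np.stack([(u-K[0,2])*D/K[0,0],(v-K[1,2])*D/K[1,1],D],-1)@R(pt).T+np.array(pt['position'])
L=(Rl.inv().apply((W-[t[0],t[1],0]).reshape(-1,3))*1000).reshape(420,560,3)
for lo in(-50,-30,-10,10,30):
    m=(D>0)&(abs(L[...,2]-76)<6)&(L[...,1]>lo)&(L[...,1]<lo+20)&(L[...,0]>40)&(L[...,0]<200); print(lo,m.sum(),np.percentile(L[m][:,0],[2,98]))
    m=(D>0)&(abs(L[...,2]-40)<6)&(L[...,1]>lo)&(L[...,1]<lo+20)&(L[...,0]>150)&(L[...,0]<200); print('  stop',m.sum(),np.percentile(L[m][:,0],[5,95]) if m.any() else '')
E
python3 look.py o; python3 meas.py; python3 ov.py .5218 .1349 -.2932 122 o
```

```text
t 14.15 lane [33.177 75.46  44.555] jaw(lane) [-0.777  0.63   0.005] a 50.98292628629016 appr [ 0.157  0.201 -0.967] F [-16.383  17.307  15.27 ] w 0.998403730227436 q [ 0.238  0.224  2.096  0.171  0.588 -2.059]
Flane [-17.511   9.994  14.163]
-50 256 [ 72.739 153.99 ]
  stop 21 [162.529 169.107]
-30 254 [ 74.406 154.982]
  stop 18 [163.753 168.579]
-10 263 [ 76.328 156.237]
  stop 14 [165.17  169.365]
10 231 [ 81.642 157.837]
  stop 11 [166.532 169.21 ]
30 239 [ 80.182 158.256]
  stop 8 [167.458 169.752]
```

View pics/ov_top_o.png

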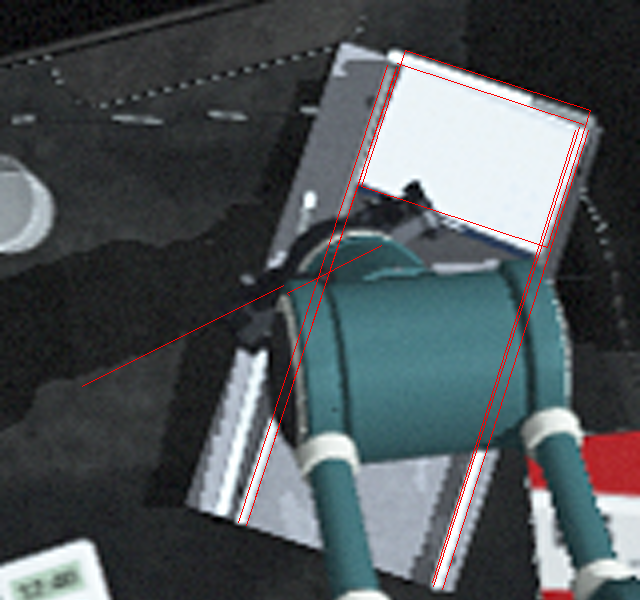

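View pics/ov_scene_o.png

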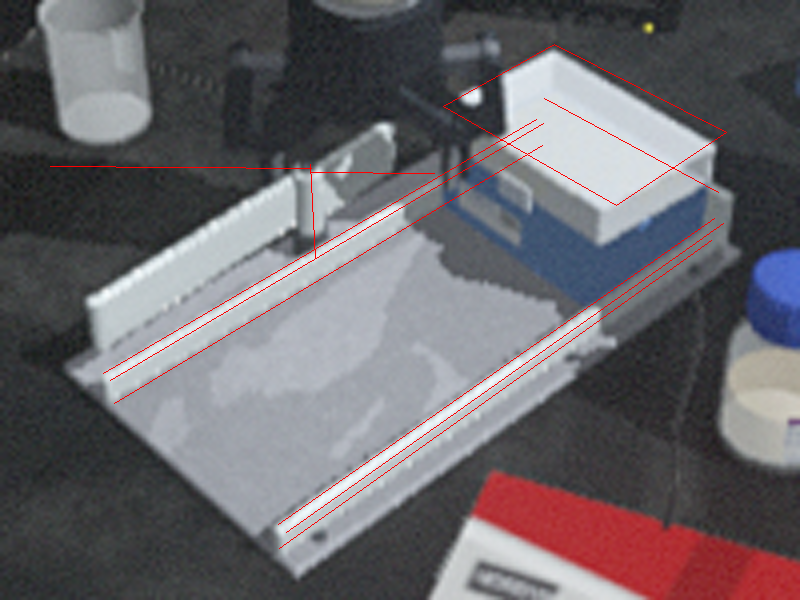

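Force along the lane rose to 17 N with no more box motion. The box is slightly yawed, with its left front leading. It is well past the gate's sweep, so I'll back off, lift away so the gate shuts, and inspect.

Run:
```python
from traj import *
p,r,s=cur()
a=target(29,77,51,15,46); b=target(25,79,51,15,160)
rows(p,r,*a,3); rows(*a,*b,5)
```

```text
n 3 deg/row 0.11794490939344061 mm/row 1.5428261937804644
 turn [[-0.0016, -0.0004, -0.0013]] 
 slide [[-0.3, -0.6, 1.4], [-0.3, -0.6, 1.4], [-0.3, -0.6, 1.4]]
n 5 deg/row 0.0 mm/row 22.817537115122658
 turn [[0.0, 0.0, 0.0]] 
 slide [[5.7, -22.1, 0.9], [5.7, -22.1, 0.9], [5.7, -22.1, 0.9], [5.7, -22.1, 0.9], [5.7, -22.1, 0.9]]
```

Request:
jog_arm(
  turn=[
    [0,0,0],
    [0,0,0],
    [0,0,0],
  ],
  slide=[
    [-0.8,-0.3,2.5],
    [-0.8,-0.3,2.5],
    [-0.8,-0.3,2.5],
  ],
  grip=[100,100,100],
)

```text
time: 14.7
tool_pos: [0.5728, 0.2001, 0.0451]
tcp_rot: [-1.435, -0.659, 0.263]
wrist_force: [3.6, 3.7, 1.0]
width: 1.005
```

```bash
python3 look.py p; python3 meas.py
```

```text
t 14.70 lane [30.03  77.134 45.11 ] jaw(lane) [-0.778  0.628 -0.003] a 51.078306586674735 appr [ 0.165  0.201 -0.966] F [3.579 3.655 0.958] w 1.0049334857452408 q [ 0.248  0.217  2.104  0.16   0.577 -2.045]
Flane [0.712 5.371 0.424]
-50 263 [ 73.111 153.488]
  stop 22 [162.565 169.536]
-30 264 [ 73.433 154.942]
  stop 18 [163.777 168.987]
-10 263 [ 75.584 156.074]
  stop 14 [165.296 169.774]
10 246 [ 79.323 157.59 ]
  stop 10 [166.34  169.158]
30 244 [ 79.308 159.006]
  stop 8 [167.037 169.7  ]
```

View pics/ls_p.png

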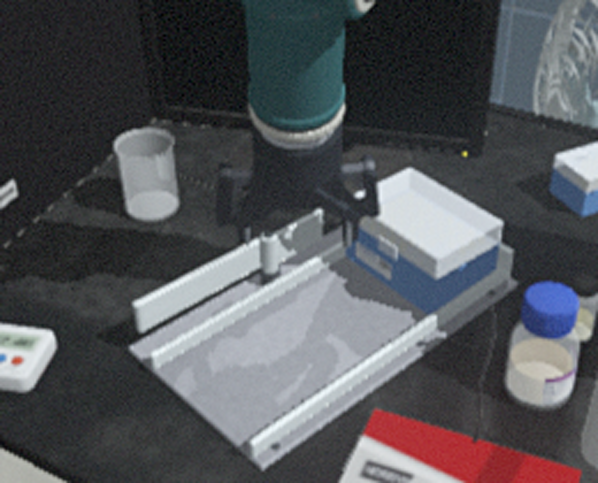

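Request:
jog_arm(
  turn=[
    [0,0,0],
    [0,0,0],
    [0,0,0],
    [0,0,0],
    [0,0,0],
  ],
  slide=[
    [4.5,-22,1],
    [5.5,-22,1],
    [5.7,-22,1],
    [5.7,-22,1],
    [5.7,-22,1],
  ],
  grip=[60,30,0,0,0],
)

```text
time: 15.35
tool_pos: [0.5659, 0.2015, 0.1573]
tcp_rot: [-1.437, -0.655, 0.268]
wrist_force: [0.5, 0.0, -0.5]
width: 0.145
```

Request:
jog_arm(
  turn=[
    [-0.005,0.03,0],
    [-0.005,0.03,0],
    [-0.005,0.03,0],
    [-0.005,0.03,0],
    [-0.005,0.03,0],
  ],
  slide=[
    [-15,-5,15],
    [-15,-5,15],
    [-15,-5,15],
    [-15,-5,15],
    [-15,-5,15],
  ],
  grip=[0,0,0,0,0],
)

```text
time: 15.85
tool_pos: [0.4593, 0.2255, 0.1618]
tcp_rot: [-1.466, -0.537, 0.149]
wrist_force: [-0.7, -0.1, 0.3]
width: 0.004
```

```bash
python3 look.py q; python3 meas.py;  python3 ov.py .5218 .1349 -.2932 119 q
```

```text
t 15.85 lane [-86.018  68.662 161.77 ] jaw(lane) [-0.673  0.739  0.012] a 42.33313134782918 appr [ 0.18   0.179 -0.967] F [-0.722 -0.12   0.329] w 0.003699918346318759 q [ 0.391 -0.13   2.211  0.035  0.805 -1.645]
Flane [-0.67  -0.477  1.29 ]
-50 262 [ 72.242 153.292]
  stop 22 [162.172 169.236]
-30 267 [ 73.638 155.075]
  stop 18 [164.039 168.847]
-10 257 [ 75.526 156.044]
  stop 15 [165.034 169.719]
10 267 [ 76.343 157.533]
  stop 10 [166.356 169.751]
30 264 [ 78.203 158.889]
  stop 7 [166.979 169.968]
```

View pics/ls_q.png

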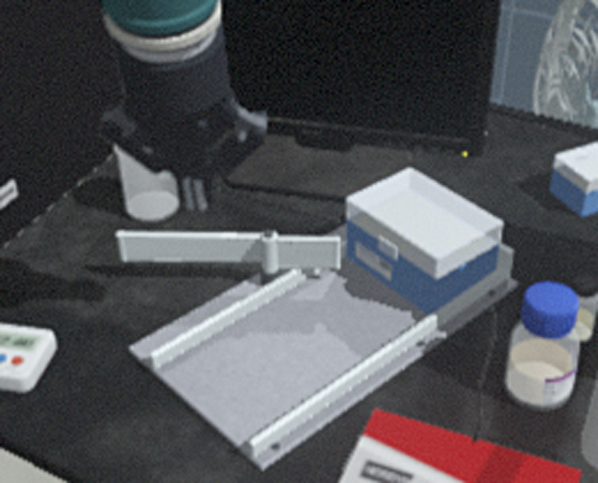

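View pics/ov_top_q.png

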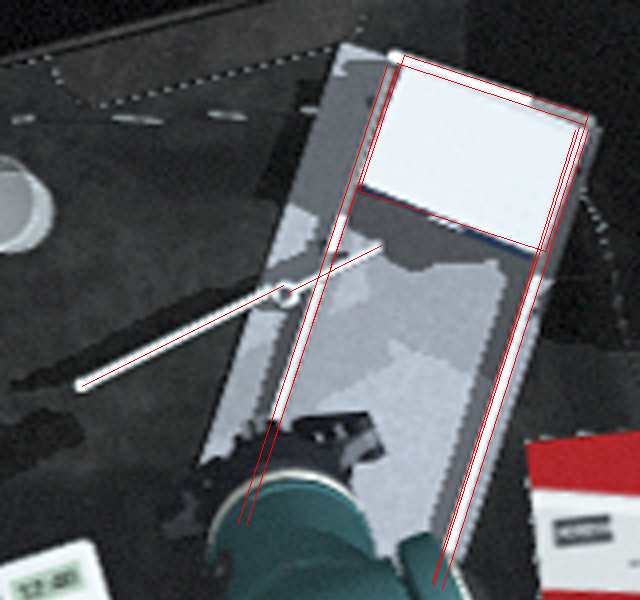

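Gate is shut again. The box is about 3 to 5 mm short and yawed at the right, so I'll seat it with closed fingers at y of about -30, clear of the clasp and the gate.

Run:
```python
from traj import *
p,r,s=cur()
a=target(38,-30,0,15,150); b=target(38,-30,0,15,55)
rows(p,r,*a,10); rows(*a,*b,5)
```

```text
n 10 deg/row 4.246402653075526 mm/row 15.850806928496663
 turn [[-0.0202, 0.0713, -0.0007]] 
 slide [[2.0, 1.6, -15.6], [3.1, 1.9, -15.4], [4.1, 2.2, -15.1], [5.2, 2.5, -14.8], [6.2, 2.8, -14.3], [7.2, 3.1, -13.7], [8.2, 3.4, -13.1], [9.1, 3.7, -12.4], [10.0, 3.9, -11.7], [10.8, 4.2, -10.9]]
n 5 deg/row 0.0 mm/row 19.0
 turn [[0.0, 0.0, 0.0]] 
 slide [[-4.9, 18.4, -0.0], [-4.9, 18.4, -0.0], [-4.9, 18.4, -0.0], [-4.9, 18.4, -0.0], [-4.9, 18.4, -0.0]]
```

Request:
jog_arm(
  turn=[
    [-0.02,0.0713,-0.0007],
    [-0.02,0.0713,-0.0007],
    [-0.02,0.0713,-0.0007],
    [-0.02,0.0713,-0.0007],
    [-0.02,0.0713,-0.0007],
  ],
  slide=[
    [2,1.6,-15.6],
    [3,2,-15.4],
    [4,2,-15],
    [5,2.5,-15],
    [6,3,-14],
  ],
  grip=[0,0,0,0,0],
)

```text
time: 16.6
tool_pos: [0.5055, 0.1599, 0.1559]
tcp_rot: [-1.544, -0.258, -0.146]
wrist_force: [-0.4, 0.2, 0.4]
width: -0.001
```

Request:
jog_arm(
  turn=[
    [-0.02,0.0713,-0.0007],
    [-0.02,0.0713,-0.0007],
    [-0.02,0.0713,-0.0007],
    [-0.02,0.0713,-0.0007],
    [-0.02,0.0713,-0.0007],
  ],
  slide=[
    [7,3,-13.7],
    [8,3.5,-13],
    [9,3.5,-12.5],
    [10,4,-11.5],
    [11,4,-11],
  ],
  grip=[0,0,0,0,0],
)

```text
time: 17.1
tool_pos: [0.5491, 0.0944, 0.1495]
tcp_rot: [-1.586, 0.029, -0.436]
wrist_force: [-0.5, 0.1, -0.5]
width: 0.001
```

Request:
jog_arm(
  turn=[
    [0,0,0],
  ],
  slide=[
    [0,0,0],
  ],
  grip=[0],
)

```text
time: 17.2
tool_pos: [0.5496, 0.0943, 0.1497]
tcp_rot: [-1.586, 0.028, -0.435]
wrist_force: [0.3, 0.2, 0.2]
width: 0.001
```

Run:
```python
from traj import *
show()
p,r,s=cur()
rows(p,r,*target(38,-30,0,15,55),5)
```

```text
t 17.20 lane [ 38.339 -30.831 149.65 ] jaw(lane) [0.002 1.    0.001] a -0.11954954189807798 appr [ 0.257  0.001 -0.966] F [0.29  0.163 0.163] w 0.0005782504003873452 q [ 0.197 -0.002  2.118 -0.168  0.802 -0.975]
n 5 deg/row 0.03363097099072411 mm/row 18.93092021079298
 turn [[-0.0001, -0.0005, -0.0003]] 
 slide [[-4.9, 18.3, 0.1], [-4.9, 18.3, 0.1], [-4.9, 18.3, 0.2], [-5.0, 18.3, 0.2], [-5.0, 18.3, 0.2]]
```

Request:
jog_arm(
  turn=[
    [0,0,0],
    [0,0,0],
    [0,0,0],
    [0,0,0],
    [0,0,0],
  ],
  slide=[
    [-4.9,18.3,0],
    [-4.9,18.3,0],
    [-4.9,18.3,0],
    [-4.9,18.3,0],
    [-4.9,18.3,0],
  ],
  grip=[0,0,0,0,0],
)

```text
time: 17.7
tool_pos: [0.548, 0.096, 0.0543]
tcp_rot: [-1.585, 0.025, -0.432]
wrist_force: [0.0, 0.3, -0.4]
width: -0.001
```

```bash
python3 look.py r
python3 - <<'E'
from traj import *
p,r,s=cur();c=lanexy(p)
rows(p,r,*target(56,c[1],0,15,55),5)
E
```

```text
t 17.70 lane [ 36.289 -29.652  54.342] jaw(lane) [-0.001  1.     0.002] a 0.08496818195540397 appr [ 0.257  0.002 -0.966] F [ 0.032  0.279 -0.365] w -0.000762754009497632 q [ 0.2    0.13   2.188 -0.212  0.604 -0.917]
n 5 deg/row 0.09121912018818323 mm/row 4.495826292272549
 turn [[0.0002, 0.0003, -0.0016]] 
 slide [[4.5, 0.5, -0.0], [4.5, 0.5, -0.0], [4.5, 0.5, -0.0], [4.5, 0.5, -0.0], [4.5, 0.5, -0.0]]
```

View pics/ls_r.png

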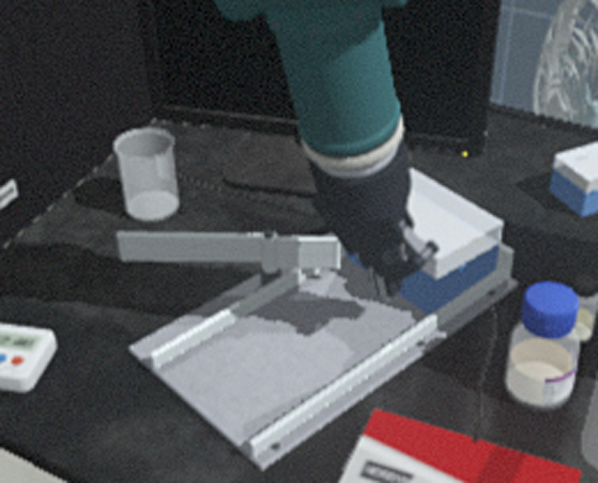

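Request:
jog_arm(
  turn=[
    [0,0,0],
    [0,0,0],
    [0,0,0],
    [0,0,0],
    [0,0,0],
  ],
  slide=[
    [4.2,1.1,0],
    [4.2,1.1,0],
    [4.2,1.1,0],
    [3,0.8,0],
    [2,0.5,0],
  ],
  grip=[0,0,0,0,0],
)

```text
time: 18.3
tool_pos: [0.5661, 0.0907, 0.056]
tcp_rot: [-1.585, 0.026, -0.435]
wrist_force: [0.3, -0.4, 0.2]
width: 0.001
```

Request:
jog_arm(
  turn=[
    [0,0,0],
    [0,0,0],
    [0,0,0],
    [0,0,0],
  ],
  slide=[
    [1,0.3,0],
    [1,0.3,0],
    [1,0.3,0],
    [1,0.3,0],
  ],
  grip=[0,0,0,0],
)

```text
time: 18.7
tool_pos: [0.569, 0.0895, 0.0549]
tcp_rot: [-1.585, 0.027, -0.434]
wrist_force: [-1.1, -0.3, 0.7]
width: -0.001
```

```bash
python3 look.py s; python3 meas.py
```

```text
t 18.70 lane [ 58.323 -29.803  54.926] jaw(lane) [0.    1.    0.002] a -0.011263251303751123 appr [ 0.257  0.002 -0.967] F [-1.092 -0.302  0.725] w -0.0008185764481377345 q [ 0.179  0.162  2.148 -0.203  0.608 -0.944]
Flane [-0.388  0.551 -0.227]
-50 254 [ 74.257 153.981]
  stop 22 [162.475 169.473]
-30 260 [ 73.698 154.957]
  stop 18 [163.727 168.922]
-10 260 [ 75.333 155.856]
  stop 14 [165.305 169.594]
10 264 [ 76.638 158.202]
  stop 11 [166.496 169.395]
30 261 [ 78.348 159.006]
  stop 8 [167.304 169.785]
```

View pics/ls_s.png

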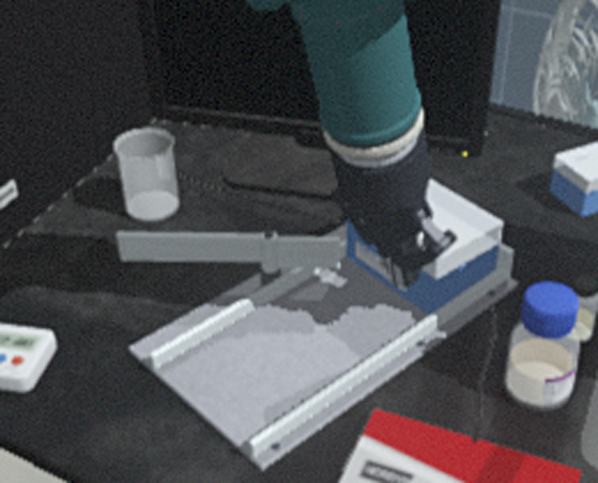

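Request:
jog_arm(
  turn=[
    [0,0,0],
    [0,0,0],
    [0,0,0],
    [0,0,0],
  ],
  slide=[
    [1,0.27,0],
    [1,0.27,0],
    [1,0.27,0],
    [1,0.27,0],
  ],
  grip=[0,0,0,0],
)

```text
time: 19.25
tool_pos: [0.573, 0.0883, 0.0549]
tcp_rot: [-1.585, 0.027, -0.434]
wrist_force: [-0.9, -0.7, -0.6]
width: 0.001
```

```bash
python3 meas.py; python3 -c "
from plan import *; show()"
```

```text
Flane [-0.624 -0.961 -0.613]
-50 254 [ 78.781 156.714]
  stop 13 [165.723 169.262]
-30 254 [ 76.809 157.636]
  stop 10 [166.    169.435]
-10 262 [ 77.809 157.983]
  stop 10 [167.044 169.676]
10 254 [ 78.113 158.813]
  stop 8 [167.799 169.49 ]
30 257 [ 78.845 159.73 ]
  stop 6 [167.685 169.655]
t 19.30 lane [ 62.711 -29.774  54.967] jaw(lane) [0.    1.    0.002] a -0.0189327965615034 appr [ 0.257  0.002 -0.966] F [-0.132 -0.159 -0.43 ] w -0.0007991145898819521 q [ 0.175  0.168  2.14  -0.201  0.609 -0.949]
```

Request:
jog_arm(
  turn=[
    [0,0,0],
    [0,0,0],
    [0,0,0],
  ],
  slide=[
    [1,0.27,0],
    [1,0.27,0],
    [1,0.27,0],
  ],
  grip=[0,0,0],
)

```text
time: 19.6
tool_pos: [0.5758, 0.0874, 0.0549]
tcp_rot: [-1.585, 0.028, -0.433]
wrist_force: [-4.3, 1.3, 3.0]
width: -0.001
```

```bash
python3 meas.py; python3 -c "
from plan import *; show()"
```

```text
Flane [-4.47   0.006  3.021]
-50 247 [ 81.387 160.   ]
  stop 6 [168.389 169.42 ]
-30 257 [ 79.414 159.407]
  stop 4 [168.217 169.356]
-10 260 [ 79.385 159.965]
  stop 5 [168.57  169.423]
10 258 [ 79.676 160.262]
  stop 5 [168.746 169.109]
30 259 [ 79.731 159.658]
  stop 4 [168.595 169.727]
t 19.65 lane [ 65.282 -29.822  54.831] jaw(lane) [0.001 1.    0.002] a -0.03645987602694041 appr [ 0.256  0.001 -0.967] F [-3.768  1.027  1.749] w 0.005607734984643467 q [ 0.173  0.173  2.135 -0.199  0.61  -0.953]
```

Request:
jog_arm(
  turn=[
    [0,0,0],
    [0,0,0],
    [0,0,0],
  ],
  slide=[
    [0.7,0.2,0],
    [0.7,0.2,0],
    [0,0,0],
  ],
  grip=[0,0,0],
)

```text
time: 19.95
tool_pos: [0.5758, 0.0874, 0.0545]
tcp_rot: [-1.586, 0.03, -0.432]
wrist_force: [-6.9, 2.6, 4.7]
width: 0.001
```

```bash
python3 meas.py; python3 -c "
from plan import *; show()"
```

```text
Flane [-7.363  0.483  4.749]
-50 248 [ 82.233 159.936]
  stop 6 [167.923 169.388]
-30 254 [ 79.383 159.444]
  stop 3 [167.977 169.531]
-10 255 [ 79.19  159.981]
  stop 5 [168.39  169.692]
10 255 [ 79.416 159.934]
  stop 5 [168.329 169.118]
30 257 [ 79.455 160.06 ]
  stop 5 [168.289 169.855]
t 20.00 lane [ 65.48  -29.909  54.53 ] jaw(lane) [0.001 1.    0.001] a -0.04174325476483273 appr [ 0.254  0.001 -0.967] F [-7.522  2.693  5.05 ] w 0.0027243382143203633 q [ 0.172  0.174  2.134 -0.198  0.612 -0.955]
```

The box is home. It has stalled against the stop, the force rises without motion, and the tip is at lane x = 80, as predicted. Now I'll back off and lift clear.

Request:
jog_arm(
  turn=[
    [0,0,0],
    [0,0,0],
    [0,0,0],
    [0,0,0],
    [0,0,0],
  ],
  slide=[
    [-2,-0.5,0],
    [-4,-1,0],
    [-7,-1.9,0],
    [-7,-1.9,0],
    [-2,-8,0],
  ],
  grip=[0,0,0,0,0],
)

```text
time: 20.5
tool_pos: [0.5518, 0.094, 0.0611]
tcp_rot: [-1.586, 0.029, -0.431]
wrist_force: [-0.8, -0.2, 0.4]
width: -0.001
```

Request:
jog_arm(
  turn=[
    [0,0,0],
    [0,0,0],
    [0,0,0],
    [0,0,0],
    [0,0,0],
  ],
  slide=[
    [4,-24,0],
    [4,-28,0],
    [0,-28,0],
    [-10,-28,0],
    [-20,-15,0],
  ],
  grip=[0,0,0,0,0],
)

```text
time: 21.0
tool_pos: [0.5052, 0.1098, 0.1797]
tcp_rot: [-1.582, 0.022, -0.439]
wrist_force: [-1.0, 0.6, 0.3]
width: 0.002
```

Request:
jog_arm(
  turn=[
    [0,0,0],
    [0,0,0],
    [0,0,0],
    [0,0,0],
    [0,0,0],
  ],
  slide=[
    [-25,-5,0],
    [-25,-5,0],
    [-20,0,0],
    [-10,0,0],
    [0,0,0],
  ],
  grip=[0,0,0,0,0],
)

```text
time: 21.5
tool_pos: [0.4255, 0.1325, 0.1643]
tcp_rot: [-1.585, 0.026, -0.433]
wrist_force: [0.3, -0.7, -0.6]
width: -0.0
```

```bash
python3 look.py t; python3 meas.py
python3 - <<'E'
from plan import *
p=eyes.read_camera('top')
for k in ['beaker','bottle_b','vial','timer','gate']:
    for d in nets.search_frame(k,p)[:1]: print(k,w(p,d['xyz']),d['conf'])
E
python3 ov.py .5218 .1349 -.2932 122 t
```

```text
t 21.50 lane [-91.463 -30.078 164.27 ] jaw(lane) [-0.001  1.     0.002] a 0.06166475625805608 appr [ 0.257  0.002 -0.966] F [ 0.319 -0.653 -0.643] w -0.00030170589527060834 q [ 0.361 -0.243  2.298 -0.201  0.888 -0.806]
Flane [-0.624  0.374  0.856]
-50 267 [ 79.246 159.743]
  stop 6 [168.096 168.835]
-30 254 [ 79.228 159.623]
  stop 3 [168.541 169.563]
-10 260 [ 79.196 159.868]
  stop 5 [168.198 169.429]
10 260 [ 79.516 160.241]
  stop 5 [168.022 169.869]
30 259 [ 79.875 160.27 ]
  stop 5 [168.654 169.372]
beaker [0.6   0.407 0.026] 0.68
bottle_b [ 0.543 -0.034  0.098] 0.66
vial [ 0.618 -0.047  0.054] 0.64
timer [0.352 0.365 0.022] 0.74
gate [0.536 0.254 0.062] 0.8
```

View pics/ls_t.png

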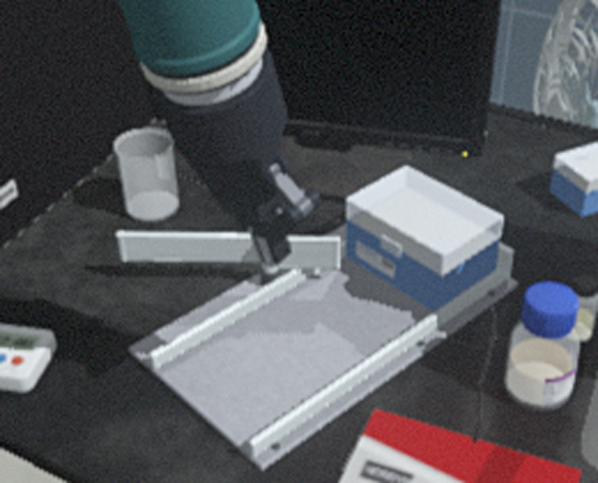

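View pics/ov_top_t.png

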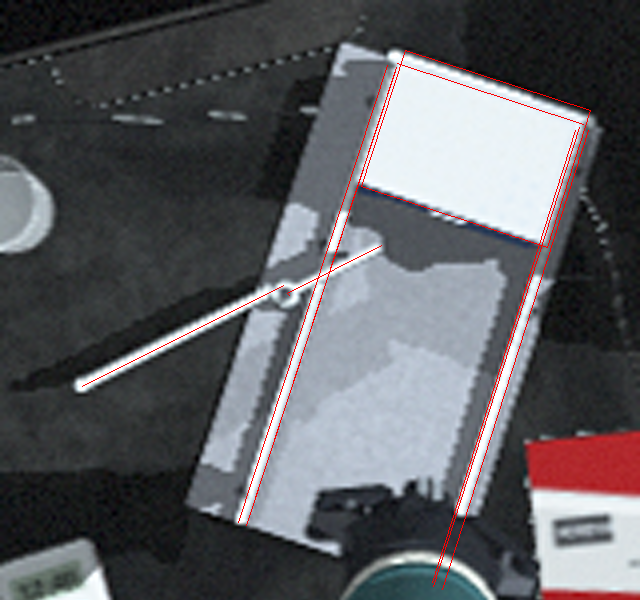

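```bash
python3 -c "
from workcell import bot; print(bot.finish_job())"
```

```text
the job is handed in; nothing more can be done
None
```

The tip box is home and flush against the end stop, and the gate has swung shut behind it. I handed the job in at about 22 s on the robot's clock. The last few millimetres were pushed with the gate already shut, so that part was not done exactly as asked.

**What I did**
- One fingertip held the lever, and so the gate, open at about 0.75 rad. The other fingertip pushed the box's rear wall past the gate.
- The gate stayed open until the box's rear wall was beyond the gate's sweep. The box never touched the gate.

**What deviated**
- With the lever finger close to the hinge, the gate dropped to about 0.5 rad for a moment. The box was already past it, and I pressed the gate open again.
- The push then stalled with the box slightly turned, its left front leading and 3 to 6 mm short of the stop.
- I lifted off, the gate swung shut, and I seated the box by pushing the right half of its rear wall with the closed fingers.

**Last checks**
- **Box:** its front edge is parallel to the stop. Pushing further raised the force to 7 N without moving it. The fingertip stood at lane x = 80 mm, which is where the rear wall should be when home. The depth image puts the middle of the lid at about 120 mm instead of 122 mm, which is within the measuring error.
- **Gate:** it overlays its shut position in the picture.
- **Bystanders:** the detectors place the beaker, bottle, vial and timer within about 5 mm of where they started, roughly the detectors' own error.
- **Robot:** the arm was clear of everything. The highest reading at the wrist was about 28 N in total.

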